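# Make up the tray for a soil moisture run

### The job

Make up the steel carrying tray for the next soil moisture run: stand the two lidded aluminium tins in the two large round cups, one in each, stand the deep porcelain crucible in the small cup, and lay the spatula flat across the two wire rests, inside their horns and about centred along its length. The shallow porcelain dish and the forceps do not belong to the set: leave them where they lie.

Things in the scene. Friction and masses are not known exactly. Their poses are not given: they have to be found in the camera images.
- tin_1: lidded soil moisture tin of plain aluminium, 52 mm across the lid, 28 mm high, standing upright; tin_1 and tin_2 are alike. Origin: centre of the underside, z up. 50 mm across below the lid skirt, which starts 16 mm up; grasp round the side; about 35 g
- tin_2: lidded soil moisture tin of plain aluminium, 52 mm across the lid, 28 mm high, standing upright; tin_1 and tin_2 are alike. Origin: centre of the underside, z up. 50 mm across below the lid skirt, which starts 16 mm up; grasp round the side; about 35 g
- crucible: small deep white porcelain crucible, a cone widening upward: 41 mm across the rim, 26 mm across the foot, 33 mm high, open at the top. Origin: centre of the underside, z up. Grasp it round the outside just below the rim; about 28 g
- spatula: steel spatula, 150 mm long, 12 mm wide, 8 mm high, with an orange-brown handle sleeve round the middle of its shank (8 mm wide there); lies flat. Origin: underside, middle of its length and width; y along its length, z up. Pick it by the middle; about 22 g
- tin_cup_1: large round grey plastic cup standing in the tray, open at the top, bore 66 mm, outside 74 mm, 14 mm high overall with a floor 4 mm thick (well 10 mm deep). Origin: centre of its underside, 4 mm above the table, on its axis, z up. Fixed to the tray; one of three cups in a row along the tray's far side, in any sequence
- tin_cup_2: large round grey plastic cup standing in the tray, open at the top, bore 66 mm, outside 74 mm, 14 mm high overall with a floor 4 mm thick (well 10 mm deep). Origin: centre of its underside, 4 mm above the table, on its axis, z up. Fixed to the tray; one of three cups in a row along the tray's far side, in any sequence
- crucible_cup: small round grey plastic cup standing in the tray, bore 46 mm, outside 56 mm, 14 mm high overall with a floor 4 mm thick (well 10 mm deep). Origin: centre of its underside, 4 mm above the table, on its axis, z up. Fixed to the tray; one of three cups in a row along the tray's far side, in any sequence. Beware of the drawer cabinet close behind the tray
- tray: fixed steel tray, 178 (x) by 280 mm (y), bails 27 mm beyond each end, rim 10 mm high; origin: underside centre. Cups at x +44, y -86, 0, +86 mm. Two U-shaped wire rests at x -56, y -45 and +45 mm: level bar along x, top 20.5 mm above the table, between horns 36 mm high (34 mm apart at the bar, 43 at the tips). A tool lies on both bars along y, either way round; fingers fit between the rests
- evaporating_dish: shallow white porcelain evaporating dish, 64 mm across, 24 mm high; not part of the set, stays where it is. Origin: centre of the underside
- forceps: plain steel forceps, 133 mm long, 14 mm wide, 11 mm high, lying flat, no handle sleeve; not part of the set, stays where it is. Origin: underside, middle of its length; y along its length
There are look-alikes about, which are no part of the job. Leave any blue or yellow look-alike of the tin_2 alone.

How it is judged:
At the end, for the whole second after the job is handed in: each tin on the floor of its own large cup (within 11 mm of its axis), crucible on the floor of the small cup (12 mm), upright to 0.12 rad; spatula flat on both bars between the horns, centred to 22 mm, along the tray to 0.2 rad; all at rest; dish and forceps within 20 mm of their places (((horizontal distance between tin_1 and tin_cup_1 below 0.011 m and z of tin_1 in the frame of tin_cup_1 between 0 and 0.008 m and horizontal distance between tin_2 and tin_cup_2 below 0.011 m and z of tin_2 in the frame of tin_cup_2 between 0 and 0.008 m) or (horizontal distance between tin_1 and tin_cup_2 below 0.011 m and z of tin_1 in the frame of tin_cup_2 between 0 and 0.008 m and horizontal distance between tin_2 and tin_cup_1 below 0.011 m and z of tin_2 in the frame of tin_cup_1 between 0 and 0.008 m)) and horizontal distance between crucible and crucible_cup below 0.012 m and z of crucible in the frame of crucible_cup between 0 and 0.008 m and x of spatula in the frame of tray between -0.073 and -0.039 m and y of spatula in the frame of tray between -0.022 and 0.022 m and z of spatula in the frame of tray between 0.017 and 0.025 m and angle between the y axis of spatula and the y axis of tray, either way round below 0.2 rad and angle between each of tin_1, tin_2, crucible, spatula, evaporating_dish, forceps's own z axis and vertical below 0.12 rad and linear speed of each of tin_1, tin_2, crucible, spatula below 0.02 m/s and distance of each of evaporating_dish, forceps from where it was at the start of the episode below 0.02 m); the robot touches nothing.
It fails at once if the evaporating dish is moved from its place (distance of evaporating_dish from where it was at the start of the episode above 0.02 m).
It fails at once if the forceps are moved from their place (distance of forceps from where it was at the start of the episode above 0.02 m).
It also fails if it takes over 106 s, if anything falls off the work surface, if the arm or the gripper's body presses on something with over 40 N, if the wrist force passes 120 N, or if a joint passes its speed limit or range.

### The arm

A 6-joint arm with a two-finger parallel gripper is mounted at the origin on a cart in front of the work surface, level with it; the furniture and walls round the work are solid. World frame = base frame: x ahead of the robot, y to its left, z up, the work surface at z = 0. Lengths are in m, angles in rad, forces in N, time in s.
With the tool pointing down it reaches from about 0.225 to 0.725 m from the base axis. Payload 3.1 kg.
Tool frame: the origin (TCP) lies on the centre line of the jaws, within the pads' length; the fingertips stand 14 mm ahead of it and the grasp point (between the pads) lies 5 mm behind it; z points along the fingers, y is the line along which they close (so a half turn about z gives the same grasp; the last joint's range is limited). The gripper opens to 85 mm and grips with 20 to 120 N. Pads are 22 mm wide; open, the fingers measure 114 mm over their backs; the gripper's body (76 mm by 85 mm) begins 54 mm behind the grasp point. The pads swing forward as they close: fully open they stand 13 mm farther back than shut.
Start: joints at [0.995, 0.048, 0.099, 1.622, 0, 1.443], TCP at [0.227, 0.473, 0.206] pointing down, gripper open.
Joint ranges: [-2.91, 2.91], [-0.99, 1.94], [-1.21, 1.42], [-2.12, 2.29], [-1.49, 1.47], [-3.14, 3.14]. Speed limits (rad/s): [2.79, 2.79, 3.14, 3.14, 3.14, 3.14].

### API

Orientations are given as a 3x3 rotation matrix whose columns are the frame's x, y, z axes.
In Python, from plant import manip gives the robot as it stands.
- The arm moves only by the tool send_rows, never from a script. Its argument "increments" is a list of rows, each an object with "twist": the turn, a rotation vector about the tool's x, y, z in degrees, a list of three; "delta_pos": the shift along the tool's x, y, z in mm, a list of three; "claw": the closure, from -1 (fully open) to 1 (shut). A call has 1 to 12 rows; each row shifts and turns the commanded pose from where the row before left it, along the tool's axes as they then stand; what a row does not reach is not made up. A row lasts 1/10 s, in which the tool goes at most 50 mm and 8.59 degrees, less where a joint would pass 70% of its speed; a pose out of reach is approached as far as the arm can. A call is refused whole if a number of a shift passes 50 or a number of a turn 8.59, either way. A call with a gripper value outside its range is refused whole. The fingers move at their own pace and stop on an object; "grip_force" is the grip in N (left out, the last holds). Time passes only in rows, so rows that do not move let the fingers close. It gives the time, the measured TCP pose, the force, the opening and the grip force at its end, in the units of the state.
- manip.get_state(): the state, without advancing time (a new reading comes with each control period).
- manip.camera(name): name is "scene" or "side" or "wrist"; returns a dict with "frame" (384x512x3 uint8, blue, green, red), "z_map" (384x512 float32, m along the optical axis (not along the pixel's ray), 0 where there is no reading), "fovy" (degrees; the focal length in pixels is half the picture's height over the tangent of half this angle, whatever the lens; pixels are square), "cx", "cy" (the principal point, pixels), "eye" and "attitude" of the camera in the world; the wrist camera has in their place "hand_eye" (4x4, takes a point from camera to tool coordinates, whose origin is the TCP and whose axes are the flange's). Camera axes: x right, y up, looking along -z (the intrinsics and any distortion apply to the point x, -y, -z); pixel columns grow to the right and rows downward; lengths in m; the calibration is good to about 2 mm. A picture is of the moment at which its call begins: read the wrist's pose just before it.
- manip.job_done(): hands the job in; it is judged then, once.
The state is a dict: "clock": time; "q": joint angles; "dq": joint speeds; "tau": joint torques, N m; "ee_pos": TCP position; "ee_rot": TCP orientation; "ft_force": force on the tool from outside, world axes, zero at the start; "ft_torque": the same for the moment, N m; "width": opening from 0.0 (shut) to 1.0 (fully open); "gripper_force": force on a finger pad.
Only numpy, scipy, OpenCV 4.12 (cv2) and the standard library are available. Lean on these libraries where they do the work, as an engineer would, in place of code of your own. Each camera call takes 0.05 s, during which the arm holds its last target. There are 200 camera calls.

## Working session

There is one attempt and no reset: what is moved stays moved. The work goes in short steps, Python scripts to look and compute and a tool call to move; the robot and the scene stay as the last step left them, time stands still between calls to the robot, and variables do not carry over. Pictures are saved under pics/ and viewed, at most 14 in all, crops included, and the job is handed in when it is done.

Besides the shell and the picture viewer there is one more tool, called after "Call:" as name(argument=value, ...) on one line, values as JSON. send_rows: Moves the arm, as the interface text tells. Its arguments: {"type":"object","properties":{"increments":{"type":"array"},"grip_force":{"type":"number"}},"required":["increments"]}

```bash
mkdir -p pics; ls; cat > h.py <<'E'
import numpy as np, cv2
from plant import manip
def shot(n):
    s=manip.get_state(); c=manip.camera(n)
    if n=="wrist":
        T=np.eye(4);T[:3,:3]=np.array(s["ee_rot"]);T[:3,3]=s["ee_pos"]
        H=T@np.array(c["hand_eye"]); c["eye"]=H[:3,3]; c["attitude"]=H[:3,:3]
    c["eye"]=np.array(c["eye"]);c["attitude"]=np.array(c["attitude"])
    return c
def rays(c,uv):
    f=c["frame"].shape[0]/2/np.tan(np.radians(c["fovy"])/2)
    uv=np.atleast_2d(np.asarray(uv,float))
    d=np.c_[(uv[:,0]-c["cx"])/f,-(uv[:,1]-c["cy"])/f,-np.ones(len(uv))]
    return d@c["attitude"].T
def onplane(c,uv,z):
    d=rays(c,uv); return c["eye"]+d*((z-c["eye"][2])/d[:,2])[:,None]
def cloud(c):
    h,w=c["z_map"].shape; v,u=np.mgrid[:h,:w]
    P=c["eye"]+rays(c,np.c_[u.ravel(),v.ravel()])*c["z_map"].reshape(-1,1)
    P=P.reshape(h,w,3); P[c["z_map"]==0]=np.nan; return P
E
python3 - <<'E'
from h import *
s=manip.get_state(); print({k:np.round(v,3).tolist() for k,v in s.items()})
for n in ["scene","side","wrist"]:
    c=shot(n); cv2.imwrite(f"pics/{n}0.png",c["frame"]); print(n,[k for k in c],c["fovy"],c["cx"],c["cy"],c["eye"].round(3),c["attitude"].round(3).tolist(),(c["z_map"]>0).mean())
    print({k:c[k] for k in c if k not in("frame","z_map","eye","attitude","fovy","cx","cy","hand_eye")})
    np.save(f"{n}0.npy",c,allow_pickle=True)
E
```

```text
pics
{'clock': 0.0, 'q': [0.995, 0.049, 0.098, 1.622, 0.0, 1.443], 'dq': [0.001, 0.001, 0.001, 0.0, -0.0, 0.001], 'tau': [-0.001, -33.878, 32.002, 0.02, -0.0, -0.0], 'ee_pos': [0.227, 0.473, 0.204], 'ee_rot': [[-0.901, 0.433, -0.001], [0.433, 0.901, -0.002], [0.0, -0.002, -1.0]], 'ft_force': [0.302, -0.317, -0.571], 'ft_torque': [0.005, 0.007, 0.036], 'gripper_force': 0.0, 'width': 0.999}
scene ['frame', 'z_map', 'fovy', 'cx', 'cy', 'eye', 'attitude'] 48.62545844080516 249.405715211361 197.78384324171822 [-0.115 -0.711  0.601] [[0.734, 0.342, -0.587], [-0.679, 0.36, -0.639], [-0.007, 0.868, 0.497]] 0.9958292643229166
{}
side ['frame', 'z_map', 'fovy', 'cx', 'cy', 'eye', 'attitude'] 45.01814167833504 260.29353915301647 180.17008120922475 [ 0.215 -1.168  0.684] [[0.959, 0.134, -0.25], [-0.284, 0.456, -0.844], [0.0, 0.88, 0.475]] 0.9961751302083334
{}
wrist ['frame', 'z_map', 'fovy', 'cx', 'cy', 'hand_eye', 'eye', 'attitude'] 59.936630014827564 257.67192882060755 194.89052315035687 [0.161 0.505 0.372] [[0.433, -0.864, -0.258], [0.902, 0.414, 0.126], [-0.002, -0.287, 0.958]] 0.9961090087890625
{}
```

```bash
python3 - <<'E'
import cv2
cv2.imwrite("pics/both.png",cv2.resize(cv2.vconcat([cv2.imread("pics/scene0.png"),cv2.imread("pics/side0.png")]),(800,1200))[:1200])
for n in("scene","side"): cv2.imwrite(f"pics/{n}1.png",cv2.resize(cv2.imread(f"pics/{n}0.png"),(800,600)))
E
```

```text
(no output)
```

View pics/scene1.png

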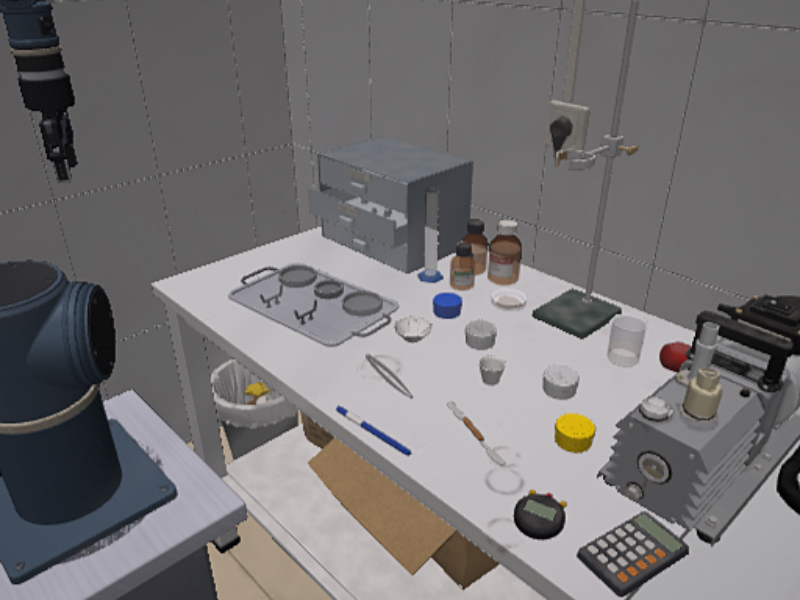

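View pics/side1.png

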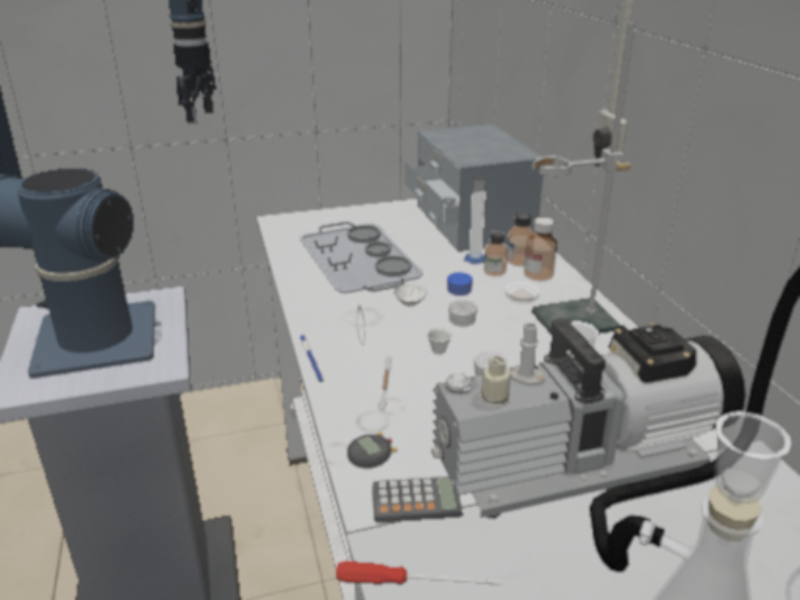

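The scene view shows tins at (480,333) and (561,381), the crucible at (491,370), and the spatula at about (475,430). Large cups are at (297,275) and (362,302), the small cup is between them at (329,289), and the wire rests are at (271,297) and (306,313). The side view agrees. Next I'll use depth to get the top-down layout.

```bash
python3 - <<'E'
from h import *
for n in ["scene","side"]:
    c=np.load(f"{n}0.npy",allow_pickle=True).item(); P=cloud(c)
    ok=(P[...,0]>.15)&(P[...,0]<.8)&(abs(P[...,1])<.65)&np.isfinite(P[...,2])
    flat=ok&(abs(P[...,2])<.006); print(n,"table z",np.median(P[...,2][flat]))
    m=(ok&(P[...,2]>.009)&(P[...,2]<.05)).astype(np.uint8)
    k,l,st,ce=cv2.connectedComponentsWithStats(m)
    for i in range(1,k):
        if st[i,4]<25: continue
        p=P[l==i]; z=p[:,2]; t=p[z>np.percentile(z,90)-.003]
        col=c["frame"][l==i].mean(0)
        print(ce[i].round(),st[i,4],"xyz",np.median(p,0).round(3),"lo",p.min(0).round(3),"hi",p.max(0).round(3),"topmid",((t.min(0)+t.max(0))/2).round(3),col.round())
E
```

```text
scene table z 6.107487245088361e-05
[244. 159.] 778 xyz [0.715 0.21  0.029] lo [0.697 0.089 0.009] hi [0.766 0.414 0.05 ] topmid [0.736 0.25  0.045] [110. 106. 105.]
[189. 175.] 164 xyz [0.537 0.271 0.014] lo [0.501 0.236 0.009] hi [0.58  0.335 0.019] topmid [0.539 0.274 0.017] [99. 95. 96.]
[295. 177.] 195 xyz [0.739 0.019 0.03 ] lo [0.73  0.008 0.009] hi [0.768 0.049 0.05 ] topmid [0.748 0.028 0.046] [ 88.  97. 106.]
[161. 176.] 33 xyz [0.475 0.341 0.01 ] lo [0.448 0.314 0.009] hi [0.518 0.348 0.012] topmid [0.483 0.331 0.011] [95. 92. 92.]
[210. 183.] 133 xyz [0.555 0.188 0.014] lo [0.523 0.157 0.009] hi [0.593 0.231 0.019] topmid [0.55  0.185 0.017] [93. 89. 90.]
[174. 189.] 49 xyz [0.447 0.219 0.02 ] lo [0.421 0.213 0.009] hi [0.472 0.225 0.035] topmid [0.446 0.219 0.033] [86. 83. 84.]
[232. 193.] 180 xyz [0.56  0.098 0.015] lo [0.524 0.062 0.009] hi [0.603 0.147 0.02 ] topmid [0.562 0.1   0.017] [102.  99. 100.]
[325. 190.] 220 xyz [ 0.766 -0.073  0.015] lo [ 0.736 -0.103  0.009] hi [ 0.8   -0.039  0.018] topmid [ 0.768 -0.071  0.015] [181. 180. 186.]
[286. 194.] 227 xyz [ 0.65
[... 3734 characters left out ...]
] 171 xyz [ 0.557 -0.202  0.025] lo [ 0.538 -0.226  0.01 ] hi [ 0.575 -0.183  0.035] topmid [ 0.556 -0.205  0.032] [150. 154. 154.]
[310. 231.] 141 xyz [ 0.602 -0.287  0.027] lo [ 0.588 -0.31   0.009] hi [ 0.639 -0.263  0.03 ] topmid [ 0.614 -0.287  0.028] [175. 176. 177.]
[236. 287.] 472 xyz [ 0.382 -0.428  0.017] lo [ 0.351 -0.453  0.009] hi [ 0.418 -0.394  0.021] topmid [ 0.383 -0.422  0.018] [ 99. 104. 104.]
[355. 309.] 5420 xyz [ 0.609 -0.558  0.02 ] lo [ 0.361 -0.65   0.009] hi [ 0.8   -0.482  0.05 ] topmid [ 0.614 -0.523  0.043] [113. 115. 115.]
[240. 367.] 619 xyz [ 0.336 -0.627  0.018] lo [ 0.297 -0.65   0.009] hi [ 0.408 -0.604  0.025] topmid [ 0.335 -0.622  0.022] [ 80.  86. 169.]
```

```bash
python3 - <<'E'
from h import *
for n in ["scene","side"]:
    c=np.load(f"{n}0.npy",allow_pickle=True).item(); P=cloud(c)
    hsv=cv2.cvtColor(c["frame"],cv2.COLOR_BGR2HSV)
    m=(hsv[...,0]>4)&(hsv[...,0]<20)&(hsv[...,1]>90)&(P[...,2]<.015)&(P[...,2]>-.005)&(P[...,0]>.2)&(P[...,0]<.6)&(P[...,1]>-.4)&(P[...,1]<0)
    p=P[m]; print(n,"sleeve",m.sum(),np.median(p,0).round(4),p.min(0).round(3),p.max(0).round(3))
    q=p[:,:2]-p[:,:2].mean(0); print("dir",np.linalg.svd(q)[2][0], p.mean(0))
    s=(P[...,2]>.0025)&(P[...,2]<.012)&(P[...,0]>.25)&(P[...,0]<.53)&(P[...,1]>-.4)&(P[...,1]<.05)
    k,l,st,ce=cv2.connectedComponentsWithStats(s.astype(np.uint8))
    for i in range(1,k):
        if st[i,4]>40:
            p=P[l==i]; d=np.linalg.svd(p[:,:2]-p[:,:2].mean(0),full_matrices=False)[2][0]; t=(p[:,:2]-p[:,:2].mean(0))@d
            print(ce[i].round(),st[i,4],p.mean(0).round(3),"mid",(p[:,:2].mean(0)+d*(t.max()+t.min())/2).round(3),d.round(3),np.ptp(t).round(3),p[:,2].max().round(3))
    for z in np.arange(.05,.6,.05):
        b=(P[...,2]>z)&(P[...,2]<z+.05)&(P[...,0]>.3)&(abs(P[...,1])<.42)
        a=b&(P[...,1]>0);b=b&(P[...,1]<0)
        print(round(z,2),"left minx",*(np.round(P[a][P[a][:,0].argmin()],3) if a.any() else ''),"right",*(np.round(P[b][P[b][:,0].argmin()],3) if b.any() else ''))
E
```

```text
scene sleeve 56 [ 0.445  -0.2668  0.0062] [ 0.406 -0.397  0.003] [ 0.457 -0.241  0.013]
dir [-0.30025344 -0.95385946] [ 0.44526778 -0.26728528  0.00625672]
[225. 214.] 145 [0.481 0.035 0.008] mid [0.478 0.035] [-0.99   0.142] 0.101 0.012
[248. 239.] 155 [ 0.449 -0.089  0.007] mid [ 0.448 -0.09 ] [-0.194 -0.981] 0.128 0.012
[239. 275.] 232 [ 0.344 -0.174  0.007] mid [ 0.344 -0.17 ] [ 0.064 -0.998] 0.141 0.012
[302. 274.] 68 [ 0.447 -0.264  0.006] mid [ 0.447 -0.263] [0.319 0.948] 0.049 0.01
[365. 285.] 82 [ 0.513 -0.376  0.007] mid [ 0.513 -0.374] [ 0.287 -0.958] 0.047 0.012
[317. 292.] 57 [ 0.428 -0.321  0.005] mid [ 0.428 -0.319] [-0.341 -0.94 ] 0.041 0.008
0.05 left minx 0.661 0.265 0.084 right 0.728 -0.312 0.069
0.1 left minx 0.671 0.378 0.125 right 0.817 -0.009 0.113
0.15 left minx 0.697 0.29 0.155 right 0.847 -0.182 0.16
0.2 left minx 0.932 0.26 0.227 right 0.847 -0.184 0.218
0.25 left minx 0.933 0.002 0.261 right 0.718 -0.168 0.296
0.3 left minx 0.93 0.202 0.326 right 0.719 -0.194 0.304
0.35 left minx 0.933 0.242 0.393 right 0.847 -0.183 0.392
0.4 left minx 0.933 0.045 0.407 right 0.847 -0.182 0.443
0.45 left minx 0.933 0.288 0.464 right 0.846 -0.181 0.488
0.5 left minx right 0.848 -0.182 0.506
0.55 left minx right
  return _methods._mean(a, axis=axis, dtype=dtype,
  ret = um.true_divide(
Traceback (most recent call last):
ValueError: zero-size array to reduction operation minimum which has no identity
```

Call:
send_rows(increments=[{"twist": [0, 0, 8.2], "delta_pos": [0, 0, 0], "claw": -1}, {"twist": [0, 0, 8.2], "delta_pos": [0, 0, 0], "claw": -1}, {"twist": [0, 0, 8.2], "delta_pos": [0, 0, 0], "claw": -1}, {"twist": [0, 0, 8.2], "delta_pos": [0, 0, 0], "claw": -1}, {"twist": [0, 0, 8.1], "delta_pos": [0, 0, 0], "claw": -1}, {"twist": [0, 0, 8.1], "delta_pos": [0, 0, 0], "claw": -1}, {"twist": [0, 0, 8], "delta_pos": [0, 0, 0], "claw": -1}, {"twist": [0, 0, 0], "delta_pos": [-40, 20, 0], "claw": -1}, {"twist": [0, 0, 0], "delta_pos": [-40, 20, 0], "claw": -1}, {"twist": [0, 0, 0], "delta_pos": [-40, 20, 0], "claw": -1}, {"twist": [0, 0, 0], "delta_pos": [-40, 20, 0], "claw": -1}, {"twist": [0, 0, 0], "delta_pos": [-40, 20, 0], "claw": -1}], grip_force=40)

```text
clock: 1.35
ee_pos: [0.3525, 0.2861, 0.2052]
ee_rot: [[-0.128, 0.992, -0.0], [0.992, 0.128, -0.0], [-0.0, -0.0, -1.0]]
ft_force: [1.1, 0.9, -0.1]
width: 0.998
gripper_force: 0.0
```

Call:
send_rows(increments=[{"twist": [0, 0, 0], "delta_pos": [-40, 20, 0], "claw": -1}, {"twist": [0, 0, 0], "delta_pos": [-40, 20, 0], "claw": -1}, {"twist": [0, 0, 0], "delta_pos": [-40, 20, 0], "claw": -1}, {"twist": [0, 0, 0], "delta_pos": [-40, 20, 0], "claw": -1}, {"twist": [0, 0, 0], "delta_pos": [-40, 20, 0], "claw": -1}, {"twist": [0, 0, 0], "delta_pos": [-40, 20, 0], "claw": -1}, {"twist": [0, 0, 0], "delta_pos": [-40, 20, 0], "claw": -1}, {"twist": [0, 0, 0], "delta_pos": [-40, 20, 0], "claw": -1}, {"twist": [0, 0, 0], "delta_pos": [-40, 20, 0], "claw": -1}, {"twist": [0, 0, 0], "delta_pos": [-40, 20, 0], "claw": -1}, {"twist": [0, 0, 0], "delta_pos": [-40, 20, 0], "claw": -1}, {"twist": [0, 0, 0], "delta_pos": [0, 0, 0], "claw": -1}])

```text
clock: 2.55
ee_pos: [0.6279, -0.1258, 0.201]
ee_rot: [[-0.122, 0.992, -0.004], [0.992, 0.122, -0.001], [-0.0, -0.004, -1.0]]
ft_force: [0.8, 0.3, 0.1]
width: 0.998
gripper_force: 0.0
```

```bash
cat >> h.py <<'E'
def to(p,yaw=None):
    s=manip.get_state(); R=np.array(s["ee_rot"]); 
    print("t",round(s["clock"],2),"at",np.round(s["ee_pos"],4),"yaw",round(float(np.arctan2(R[1,1],R[0,1])),4),"z",R[:,2].round(3),"w",round(s["width"],3))
    if p is not None: print("tool mm",(R.T@(np.array(p)-s["ee_pos"])*1e3).round(1))
def blobs(c,lo=.009,hi=.05,amin=60,xr=(.2,.7),yr=(-.42,.42)):
    P=cloud(c); z=P[...,2]
    m=((z>lo)&(z<hi)&(P[...,0]>xr[0])&(P[...,0]<xr[1])&(P[...,1]>yr[0])&(P[...,1]<yr[1])).astype(np.uint8)
    k,l,st,ce=cv2.connectedComponentsWithStats(m)
    for i in range(1,k):
        if st[i,4]<amin: continue
        p=P[l==i]; t=p[p[:,2]>np.percentile(p[:,2],90)-.003]; (cc,rr)=cv2.minEnclosingCircle(t[:,:2].astype(np.float32))
        r=cv2.minAreaRect((p[:,:2]*1000).astype(np.float32))
        print(ce[i].round(),st[i,4],"top circle",np.round(cc,4),round(rr,4),"z",np.percentile(p[:,2],90).round(4),"rect",np.round(r[0],1),np.round(r[1],1),round(r[2],1))
E
python3 - <<'E'
from h import *
c=shot("wrist"); cv2.imwrite("pics/w1.png",c["frame"]); to((.628,-.123,.2)); blobs(c)
E
```

```text
t 2.6 at [ 0.6267 -0.1231  0.2021] yaw 0.1244 z [-0.004  0.001 -1.   ] w 1.002
tool mm [-0.   1.4  2.1]
[173.   3.] 486 top circle [0.5275 0.0229] 0.0359 z 0.0122 rect [527.8  20.2] [71.7  6.3] 6.9
[309.  58.] 2482 top circle [ 0.663 -0.014] 0.0258 z 0.0286 rect [662.9 -14.2] [51.2 51.2] 36.8
[196.  64.] 2439 top circle [ 0.5565 -0.0343] 0.0332 z 0.0227 rect [556.6 -33.4] [64.4 63.8] 49.2
[98. 76.] 211 top circle [ 0.451  -0.0595] 0.0358 z 0.011 rect [455.  -60.5] [71.4 14.2] 75.5
[261. 161.] 1919 top circle [ 0.6299 -0.12  ] 0.0258 z 0.0285 rect [ 629.7 -120. ] [50.3 51.6] 8.0
[  6. 198.] 140 top circle [ 0.3475 -0.2002] 0.0329 z 0.0105 rect [ 348.5 -200.1] [ 5.8 65.6] 3.7
[185. 231.] 798 top circle [ 0.5569 -0.2031] 0.0208 z 0.0328 rect [ 557.  -203.3] [40.5 40.5] 72.8
[230. 296.] 1526 top circle [ 0.6137 -0.2883] 0.0261 z 0.0283 rect [ 613.7 -287.9] [50.9 50.8] 53.9
[163. 340.] 1119 top circle [ 0.5323 -0.367 ] 0.0261 z 0.0283 rect [ 537.7 -362.4] [35.9 52.1] 39.9
```

View pics/w1.png

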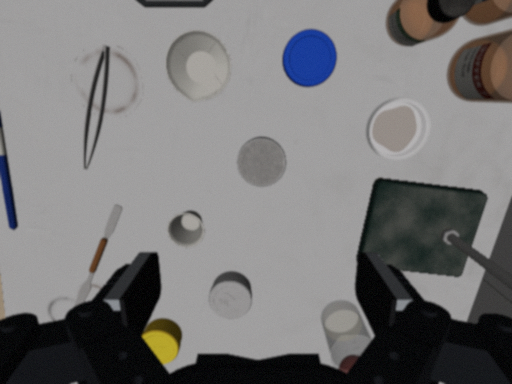

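The wrist view shows tin_1 at (260,161), tin_2 at (230,296), the crucible at (186,229), the spatula sleeve at (99,255), forceps at (97,105) and dish at (198,65). The blue and yellow decoys are at (309,58) and (160,340). I'm descending on tin_1.

Call:
send_rows(increments=[{"twist": [0, 0, 0], "delta_pos": [3, 3, 40], "claw": -1}, {"twist": [0, 0, 0], "delta_pos": [0, 0, 40], "claw": -1}, {"twist": [0, 0, 0], "delta_pos": [0, 0, 35], "claw": -1}, {"twist": [0, 0, 0], "delta_pos": [0, 0, 30], "claw": -1}, {"twist": [0, 0, 0], "delta_pos": [0, 0, 20], "claw": -1}, {"twist": [0, 0, 0], "delta_pos": [0, 0, 12], "claw": -1}, {"twist": [0, 0, 0], "delta_pos": [0, 0, 0], "claw": -1}, {"twist": [0, 0, 0], "delta_pos": [0, 0, 0], "claw": -1}])

```text
clock: 3.4
ee_pos: [0.6295, -0.1169, 0.0297]
ee_rot: [[-0.128, 0.992, 0.001], [0.992, 0.128, -0.0], [-0.0, 0.001, -1.0]]
ft_force: [-0.3, 0.7, 0.1]
width: 1.0
gripper_force: 0.0
```

```bash
python3 - <<'E'
from h import *
for i in range(3): to((.6295,-.120,.024)); c=shot("wrist")
blobs(c,xr=(.5,.7),yr=(-.3,0))
E
```

```text
t 3.4 at [ 0.6295 -0.1169  0.0297] yaw 0.1288 z [ 0.001 -0.    -1.   ] w 1.0
tool mm [-3.1 -0.4  5.7]
t 3.45 at [ 0.6303 -0.1173  0.0306] yaw 0.1286 z [ 0.003 -0.001 -1.   ] w 1.003
tool mm [-2.6 -1.1  6.6]
t 3.5 at [ 0.6305 -0.1175  0.0308] yaw 0.1284 z [ 0.004 -0.001 -1.   ] w 1.0
tool mm [-2.3 -1.4  6.8]
[126.  56.] 8780 top circle [ 0.557  -0.0351] 0.0333 z 0.0226 rect [557.6 -37.7] [64.6 58.6] 8.9
[351.  46.] 8491 top circle [ 0.6632 -0.0143] 0.0259 z 0.0285 rect [663.3 -19.9] [51.8 39.9] 0.0
[256. 231.] 6449 top circle [ 0.63   -0.1201] 0.0261 z 0.0284 rect [ 630.2 -119.8] [51.4 51.4] 85.1
[150. 333.] 265 top circle [ 0.5738 -0.1945] 0.0071 z 0.0325 rect [ 572.1 -201.5] [25.6  9.9] 79.0
```

Tin centre confirmed. Lower 6 mm, close, lift.

Call:
send_rows(increments=[{"twist": [0, 0, 0], "delta_pos": [-2.5, 0, 6], "claw": -1}, {"twist": [0, 0, 0], "delta_pos": [0, 0, 0], "claw": -1}, {"twist": [0, 0, 0], "delta_pos": [0, 0, 0], "claw": 1}, {"twist": [0, 0, 0], "delta_pos": [0, 0, 0], "claw": 1}, {"twist": [0, 0, 0], "delta_pos": [0, 0, 0], "claw": 1}, {"twist": [0, 0, 0], "delta_pos": [0, 0, 0], "claw": 1}, {"twist": [0, 0, 0], "delta_pos": [0, 0, 0], "claw": 1}, {"twist": [0, 0, 0], "delta_pos": [0, 0, 0], "claw": 1}, {"twist": [0, 0, 0], "delta_pos": [0, 0, 0], "claw": 1}, {"twist": [0, 0, 0], "delta_pos": [0, 0, 0], "claw": 1}], grip_force=35)

```text
clock: 4.55
ee_pos: [0.6294, -0.1197, 0.0225]
ee_rot: [[-0.128, 0.992, 0.0], [0.992, 0.128, -0.0], [-0.0, 0.0, -1.0]]
ft_force: [0.9, 0.6, -0.2]
width: -0.002
gripper_force: 0.0
```

Call:
send_rows(increments=[{"twist": [0, 0, 0], "delta_pos": [0, 0, -20], "claw": 1}, {"twist": [0, 0, 0], "delta_pos": [0, 0, -40], "claw": 1}, {"twist": [0, 0, 0], "delta_pos": [0, 0, -40], "claw": 1}, {"twist": [0, 0, 0], "delta_pos": [0, 0, 0], "claw": 1}])

```text
clock: 4.95
ee_pos: [0.6338, -0.121, 0.1309]
ee_rot: [[-0.128, 0.992, 0.013], [0.992, 0.128, -0.004], [-0.006, 0.012, -1.0]]
ft_force: [0.8, -0.8, 0.6]
width: -0.001
gripper_force: 0.0
```

```bash
python3 - <<'E'
from h import *
c=shot("wrist"); to((.563,.099,.12)); blobs(c,.05,.16,xr=(.5,.75),yr=(-.3,0)); cv2.imwrite("pics/w2.png",c["frame"])
E
```

```text
t 5.0 at [ 0.6324 -0.1206  0.1277] yaw 0.1282 z [ 0.009 -0.003 -1.   ] w -0.0
tool mm [226.7 -40.8   6.5]
```

View pics/w2.png

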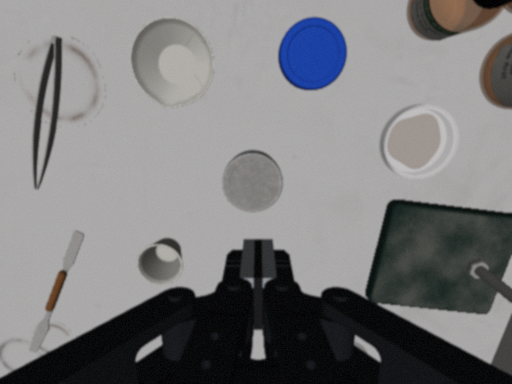

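The fingers closed over the tin without holding it: the picture shows it still standing at (253,181). I'll re-measure and grasp lower.

```bash
python3 - <<'E'
from h import *
c=shot("wrist"); blobs(c,xr=(.5,.7),yr=(-.3,0)); to((.63,-.12,.045))
E
```

```text
[171.  60.] 4038 top circle [ 0.5565 -0.0345] 0.0332 z 0.0228 rect [557.  -33.8] [64.1 63.9] 33.3
[314.  59.] 3330 top circle [ 0.6629 -0.0144] 0.0258 z 0.0285 rect [662.9 -19.9] [51.1 39.8] 0.1
[254. 183.] 2951 top circle [ 0.6301 -0.1199] 0.0259 z 0.0285 rect [ 630.  -119.6] [51.1 50.8] 27.5
[160. 266.] 1354 top circle [ 0.5571 -0.203 ] 0.021 z 0.0326 rect [ 557.2 -203. ] [40.5 40.7] 66.1
t 5.05 at [ 0.6308 -0.1202  0.1248] yaw 0.1282 z [ 0.004 -0.001 -1.   ] w 0.001
tool mm [ 0.4 -1.1 79.8]
```

```bash
python3 - <<'E'
from h import *
s=manip.get_state(); c=shot("wrist"); P=cloud(c); R=np.array(s["ee_rot"])
T=(P-np.array(s["ee_pos"]))@R*1e3
for v in (240,244,250,260,280,300,320): print(v,[T[v,u].round(0).tolist() for u in (242,250,262,270)])
print(np.array(c["hand_eye"]).round(3))
E
```

```text
240 [[-60.0, -15.0, 125.0], [11.0, -3.0, -31.0], [11.0, 2.0, -31.0], [11.0, 6.0, -31.0]]
244 [[-64.0, -15.0, 125.0], [11.0, -3.0, -36.0], [10.0, 2.0, -34.0], [11.0, 5.0, -36.0]]
250 [[11.0, -7.0, -41.0], [10.0, -3.0, -40.0], [11.0, 2.0, -41.0], [11.0, 5.0, -41.0]]
260 [[11.0, -6.0, -51.0], [11.0, -3.0, -50.0], [10.0, 2.0, -49.0], [11.0, 5.0, -49.0]]
280 [[12.0, -5.0, -67.0], [10.0, -3.0, -63.0], [10.0, 2.0, -63.0], [11.0, 4.0, -66.0]]
300 [[12.0, -5.0, -79.0], [10.0, -2.0, -76.0], [4.0, 2.0, -66.0], [12.0, 4.0, -78.0]]
320 [[17.0, -4.0, -94.0], [1.0, -3.0, -74.0], [-4.0, 2.0, -67.0], [12.0, 4.0, -87.0]]
[[ 0.     0.958  0.288  0.073]
 [ 1.    -0.001  0.     0.   ]
 [ 0.001  0.288 -0.958 -0.168]
 [ 0.     0.     0.     1.   ]]
```

```bash
python3 - <<'E'
from h import *
for n in("scene","side"):
    c=np.load(f"{n}0.npy",allow_pickle=True).item(); P=cloud(c); d=np.hypot(P[...,0]-.227,P[...,1]-.473)
    p=P[(d<.09)&(P[...,2]>.05)]; print("start",n,len(p),np.sort(p[:,2])[:8].round(3), p[p[:,2]<p[:,2].min()+.01].mean(0).round(3))
    s=manip.get_state();c=shot(n);P=cloud(c);d=np.hypot(P[...,0]-s["ee_pos"][0],P[...,1]-s["ee_pos"][1])
    p=P[(d<.05)&(P[...,2]>.05)]; print("now",n,np.round(s["ee_pos"],3),len(p),np.sort(p[:,2])[:8].round(3), p[p[:,2]<p[:,2].min()+.01].mean(0).round(3))
E
```

```text
start scene 2998 [0.243 0.243 0.243 0.243 0.244 0.244 0.244 0.244] [0.224 0.463 0.248]
now scene [ 0.63  -0.12   0.123] 5328 [0.15  0.15  0.15  0.151 0.151 0.151 0.151 0.151] [ 0.624 -0.125  0.154]
start side 1622 [0.242 0.243 0.243 0.243 0.243 0.243 0.243 0.244] [0.228 0.473 0.247]
now side [ 0.629 -0.12   0.121] 4425 [0.145 0.146 0.147 0.148 0.148 0.148 0.148 0.149] [ 0.627 -0.127  0.151]
```

All three cameras agree that the actual fingertips sit about 30 mm (shut) to 40 mm (open) above the reported TCP, not 14 mm ahead of it. I'll use the measured offset: grasp with the reported z at about -0.026, going down in stages.

Call:
send_rows(increments=[{"twist": [0, 0, 0], "delta_pos": [0, 0, 0], "claw": -1}, {"twist": [0, 0, 0], "delta_pos": [0, 0, 0], "claw": -1}, {"twist": [0, 0, 0], "delta_pos": [0, 0, 0], "claw": -1}, {"twist": [0, 0, 0], "delta_pos": [0, 0, 0], "claw": -1}, {"twist": [0, 0, 0], "delta_pos": [0, 0, 0], "claw": -1}, {"twist": [0, 0, 0], "delta_pos": [0, 0, 40], "claw": -1}, {"twist": [0, 0, 0], "delta_pos": [0, 0, 40], "claw": -1}, {"twist": [0, 0, 0], "delta_pos": [0, 0, 30], "claw": -1}, {"twist": [0, 0, 0], "delta_pos": [0, 0, 20], "claw": -1}, {"twist": [0, 0, 0], "delta_pos": [0, 0, 0], "claw": -1}, {"twist": [0, 0, 0], "delta_pos": [0, 0, 0], "claw": -1}])

```text
clock: 6.3
ee_pos: [0.6293, -0.1197, -0.0073]
ee_rot: [[-0.128, 0.992, -0.0], [0.992, 0.128, 0.0], [0.0, -0.0, -1.0]]
ft_force: [0.2, 0.7, 1.0]
width: 1.0
gripper_force: 0.0
```

```bash
cat >> h.py <<'E'
def tips():
    for n in("scene","side"):
        s=manip.get_state();c=shot(n);P=cloud(c);d=np.hypot(P[...,0]-s["ee_pos"][0],P[...,1]-s["ee_pos"][1])
        p=P[(d<.065)&(P[...,2]>s["ee_pos"][2]+.01)&(c["frame"].max(2)<60)]; print("tips",n,np.sort(p[:,2])[[0,3,8,15]].round(3)-s["ee_pos"][2])
E
python3 - <<'E'
from h import *
to((.63,-.12,-.026)); tips(); s=manip.get_state(); print(s["ft_force"])
E
```

```text
t 6.3 at [ 0.6293 -0.1197 -0.0073] yaw 0.1282 z [-0.  0. -1.] w 1.0
tool mm [-0.4  0.7 18.7]
tips scene [0.03734224 0.04134224 0.04234224 0.04534224]
tips side [0.09089742 0.10089742 0.10789742 0.11389742]
[-0.02988512 -0.17429502  0.14366201]
```

Call:
send_rows(increments=[{"twist": [0, 0, 0], "delta_pos": [0, 0, 10], "claw": -1}, {"twist": [0, 0, 0], "delta_pos": [0, 0, 8], "claw": -1}, {"twist": [0, 0, 0], "delta_pos": [0, 0, 0], "claw": -1}, {"twist": [0, 0, 0], "delta_pos": [0, 0, 0], "claw": 1}, {"twist": [0, 0, 0], "delta_pos": [0, 0, 0], "claw": 1}, {"twist": [0, 0, 0], "delta_pos": [0, 0, 0], "claw": 1}, {"twist": [0, 0, 0], "delta_pos": [0, 0, 0], "claw": 1}, {"twist": [0, 0, 0], "delta_pos": [0, 0, 0], "claw": 1}, {"twist": [0, 0, 0], "delta_pos": [0, 0, 0], "claw": 1}])

```text
clock: 7.3
ee_pos: [0.6299, -0.1199, -0.0249]
ee_rot: [[-0.128, 0.992, 0.001], [0.992, 0.128, -0.0], [-0.0, 0.001, -1.0]]
ft_force: [-0.8, 0.2, 1.9]
width: 0.593
gripper_force: 36.6
```

Call:
send_rows(increments=[{"twist": [0, 0, 0], "delta_pos": [0, 0, -15], "claw": 1}, {"twist": [0, 0, 0], "delta_pos": [0, 0, -35], "claw": 1}, {"twist": [0, 0, 0], "delta_pos": [0, 0, -40], "claw": 1}, {"twist": [0, 0, 0], "delta_pos": [0, 0, -35], "claw": 1}, {"twist": [0, 0, 0], "delta_pos": [35, -5, 0], "claw": 1}, {"twist": [0, 0, 0], "delta_pos": [40, -7, 0], "claw": 1}, {"twist": [0, 0, 0], "delta_pos": [40, -7, 0], "claw": 1}, {"twist": [0, 0, 0], "delta_pos": [40, -7, 0], "claw": 1}, {"twist": [0, 0, 0], "delta_pos": [40, -7, 0], "claw": 1}, {"twist": [0, 0, 0], "delta_pos": [30, -5, 0], "claw": 1}, {"twist": [0, 0, 0], "delta_pos": [0, 0, 0], "claw": 1}, {"twist": [0, 0, 0], "delta_pos": [0, 0, 0], "claw": 1}])

```text
clock: 8.5
ee_pos: [0.5629, 0.0991, 0.1003]
ee_rot: [[-0.13, 0.992, 0.001], [0.992, 0.13, -0.001], [-0.001, 0.001, -1.0]]
ft_force: [-0.2, -0.3, 0.8]
width: 0.588
gripper_force: 36.5
```

```bash
python3 - <<'E'
from h import *
to((.563,.099,-.012)); c=shot("wrist"); cv2.imwrite("pics/w3.png",c["frame"]); np.save("w3.npy",c,allow_pickle=True)
blobs(c,.012,.026,xr=(.35,.65),yr=(0,.4)); 
tips()
n=shot("side"); cv2.imwrite("pics/s3.png",cv2.resize(n["frame"][60:210,180:380],(800,600)))
E
```

```text
t 8.5 at [0.5629 0.0991 0.1003] yaw 0.1299 z [ 0.001 -0.001 -1.   ] w 0.588
tool mm [ -0.    0.  112.3]
[111.   0.] 75 top circle [0.4481 0.2186] 0.0204 z 0.0195 rect [448.1 219. ] [40.7  1.4] 7.4
[258.  67.] 1760 top circle [0.5518 0.1883] 0.0279 z 0.0183 rect [551.8 188.4] [54.8 55.5] 5.6
[120. 133.] 389 top circle [0.4591 0.1331] 0.0227 z 0.0214 rect [459.2 131.9] [45.2  4.9] 7.1
[257. 173.] 1202 top circle [0.5621 0.1031] 0.0369 z 0.0182 rect [561.6 108.5] [73.1 62.4] 6.9
tips scene [0.03587904 0.03887904 0.04087904 0.04687904]
tips side [0.05202939 0.05802939 0.06702939 0.07302939]
```

View pics/w3.png

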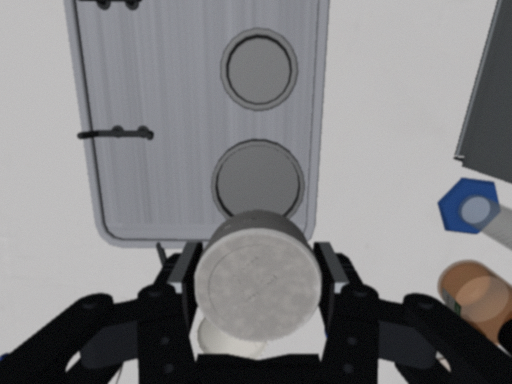

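View pics/s3.png

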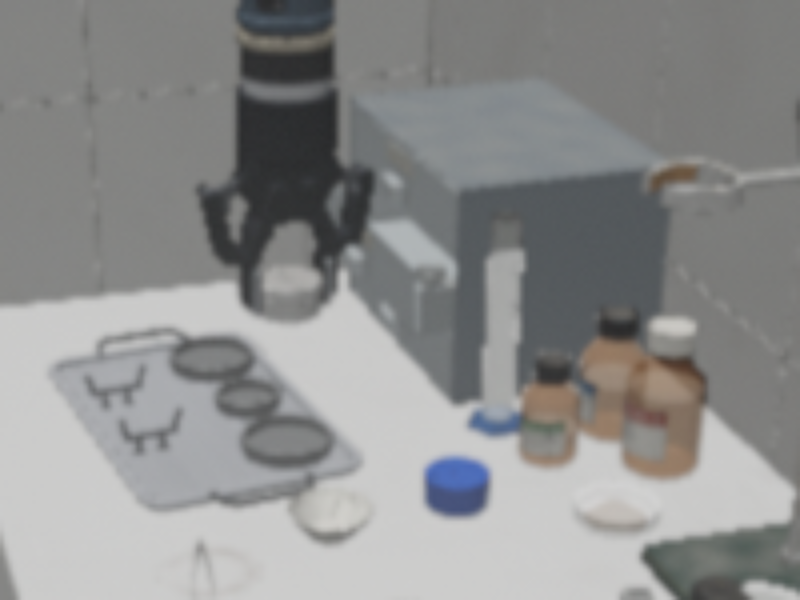

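The wrist view shows the tin held squarely, with the near cup at (258,180) and the small cup at (259,68). Lowering into the near cup.

Call:
send_rows(increments=[{"twist": [0, 0, 0], "delta_pos": [4, -0.5, 30], "claw": 1}, {"twist": [0, 0, 0], "delta_pos": [0, 0, 35], "claw": 1}, {"twist": [0, 0, 0], "delta_pos": [0, 0, 25], "claw": 1}, {"twist": [0, 0, 0], "delta_pos": [0, 0, 14], "claw": 1}, {"twist": [0, 0, 0], "delta_pos": [0, 0, 8], "claw": 1}, {"twist": [0, 0, 0], "delta_pos": [0, 0, 0], "claw": 1}, {"twist": [0, 0, 0], "delta_pos": [0, 0, 0], "claw": 1}])

```text
clock: 9.4
ee_pos: [0.5635, 0.102, -0.0111]
ee_rot: [[-0.127, 0.992, 0.003], [0.992, 0.127, 0.0], [-0.0, 0.003, -1.0]]
ft_force: [-0.0, 0.3, -0.6]
width: 0.589
gripper_force: 36.3
```

```bash
python3 - <<'E'
from h import *
to((.562,.103,-.014)); print(manip.get_state()["ft_force"]); c=shot("wrist"); blobs(c,.012,.05,xr=(.35,.65),yr=(0,.4))
E
```

```text
t 9.4 at [ 0.5635  0.102  -0.0111] yaw 0.1273 z [ 0.003  0.    -1.   ] w 0.589
tool mm [ 1.1 -1.4  2.9]
[-0.02155049  0.32171239 -0.64975246]
[256.  66.] 4709 top circle [0.552  0.1882] 0.0279 z 0.0183 rect [552.4 185. ] [55.2 48.7] 8.3
[ 39. 171.] 1044 top circle [0.4827 0.1341] 0.0027 z 0.0346 rect [466.3 132.7] [37.8  5.2] 7.0
[257. 267.] 17841 top circle [0.5625 0.1085] 0.039 z 0.0425 rect [561.8 110. ] [63.4 64. ] 47.8
```

Call:
send_rows(increments=[{"twist": [0, 0, 0], "delta_pos": [1, -1, 2], "claw": 1}, {"twist": [0, 0, 0], "delta_pos": [0, 0, 0], "claw": 1}, {"twist": [0, 0, 0], "delta_pos": [0, 0, 0], "claw": -1}, {"twist": [0, 0, 0], "delta_pos": [0, 0, 0], "claw": -1}, {"twist": [0, 0, 0], "delta_pos": [0, 0, 0], "claw": -1}, {"twist": [0, 0, 0], "delta_pos": [0, 0, 0], "claw": -1}, {"twist": [0, 0, 0], "delta_pos": [0, 0, -25], "claw": -1}, {"twist": [0, 0, 0], "delta_pos": [0, 0, -45], "claw": -1}, {"twist": [0, 0, 0], "delta_pos": [0, 0, -45], "claw": -1}, {"twist": [0, 0, 0], "delta_pos": [0, 0, 0], "claw": -1}, {"twist": [0, 0, 0], "delta_pos": [0, 0, 0], "claw": -1}])

```text
clock: 10.55
ee_pos: [0.5623, 0.1035, 0.1024]
ee_rot: [[-0.128, 0.992, 0.004], [0.992, 0.128, 0.0], [-0.0, 0.004, -1.0]]
ft_force: [-0.5, 0.3, -1.5]
width: 0.997
gripper_force: 0.0
```

```bash
python3 - <<'E'
from h import *
to((.6137,-.288,.1)); c=shot("wrist"); blobs(c,.012,.026,xr=(.35,.65),yr=(0,.4)); print(); blobs(c,.028,.05,xr=(.5,.65),yr=(0,.4))
E
```

```text
t 10.55 at [0.5623 0.1035 0.1024] yaw 0.1283 z [ 0.004  0.    -1.   ] w 0.997
tool mm [-394.9    0.9    2.4]
[108.   5.] 556 top circle [0.4485 0.2191] 0.0224 z 0.0217 rect [448.2 220.9] [44.5  5.2] 7.3
[258.  74.] 1692 top circle [0.5517 0.1884] 0.028 z 0.0183 rect [551.7 188.4] [55.  55.1] 7.1
[121. 139.] 383 top circle [0.4588 0.1338] 0.0219 z 0.0214 rect [459.1 131.8] [43.6  5. ] 7.0
[256. 186.] 1395 top circle [0.5618 0.103 ] 0.0372 z 0.0182 rect [561.9 103.4] [73.2 73.3] 1.7
[259. 165.] 75 top circle [0.5617 0.121 ] 0.0172 z 0.0253 rect [561.4 124.1] [34.2  7.5] 5.6
[337. 311.] 121 top circle [0.6453 0.0042] 0.006 z 0.0249 rect [645.5   4.2] [11.9  2.4] 42.3

[258. 198.] 3660 top circle [0.5629 0.1021] 0.0259 z 0.0364 rect [563.  102.5] [50.8 51.2] 4.8
```

Call:
send_rows(increments=[{"twist": [0, 0, 0], "delta_pos": [-40, 0, 0], "claw": -1}, {"twist": [0, 0, 0], "delta_pos": [-45, 0, 0], "claw": -1}, {"twist": [0, 0, 0], "delta_pos": [-45, 0, 0], "claw": -1}, {"twist": [0, 0, 0], "delta_pos": [-45, 0, 0], "claw": -1}, {"twist": [0, 0, 0], "delta_pos": [-45, 0, 0], "claw": -1}, {"twist": [0, 0, 0], "delta_pos": [-45, 0, 0], "claw": -1}, {"twist": [0, 0, 0], "delta_pos": [-45, 0, 0], "claw": -1}, {"twist": [0, 0, 0], "delta_pos": [-45, 0, 0], "claw": -1}, {"twist": [0, 0, 0], "delta_pos": [-40, 1, 0], "claw": -1}, {"twist": [0, 0, 0], "delta_pos": [0, 0, 0], "claw": -1}, {"twist": [0, 0, 0], "delta_pos": [0, 0, 0], "claw": -1}])

```text
clock: 11.7
ee_pos: [0.6106, -0.2883, 0.0971]
ee_rot: [[-0.126, 0.992, -0.005], [0.992, 0.126, 0.003], [0.004, -0.004, -1.0]]
ft_force: [0.3, 0.2, -0.9]
width: 1.0
gripper_force: 0.0
```

```bash
python3 - <<'E'
from h import *
to((.6137,-.288,-.025)); c=shot("wrist"); blobs(c,.012,.05,xr=(.4,.69),yr=(-.4,-.1))
E
```

```text
t 11.7 at [ 0.6106 -0.2883  0.0971] yaw 0.1262 z [-0.005  0.003 -1.   ] w 1.0
tool mm [ -0.5   3.7 122.1]
[191.  65.] 2160 top circle [ 0.557  -0.2034] 0.0208 z 0.033 rect [ 556.9 -203.5] [40.4 40.5] 6.5
[262. 196.] 3646 top circle [ 0.6138 -0.2888] 0.0259 z 0.0286 rect [ 613.7 -288.4] [50.8 50.9] 9.0
[163. 269.] 1399 top circle [ 0.5319 -0.3674] 0.0257 z 0.0285 rect [ 536.6 -362.7] [37.2 51. ] 44.4
[  4. 281.] 78 top circle [ 0.4044 -0.3953] 0.0052 z 0.0143 rect [ 404.2 -395.2] [10.2  6.4] 50.1
```

Call:
send_rows(increments=[{"twist": [0, 0, 0], "delta_pos": [-0.5, 1, 35], "claw": -1}, {"twist": [0, 0, 0], "delta_pos": [0, 0, 40], "claw": -1}, {"twist": [0, 0, 0], "delta_pos": [0, 0, 30], "claw": -1}, {"twist": [0, 0, 0], "delta_pos": [0, 0, 18], "claw": -1}, {"twist": [0, 0, 0], "delta_pos": [0, 0, 0], "claw": -1}, {"twist": [0, 0, 0], "delta_pos": [0, 0, 0], "claw": -1}, {"twist": [0, 0, 0], "delta_pos": [0, 0, 0], "claw": -1}])

```text
clock: 12.45
ee_pos: [0.6148, -0.2886, -0.0203]
ee_rot: [[-0.129, 0.992, 0.003], [0.992, 0.129, -0.002], [-0.002, 0.003, -1.0]]
ft_force: [-0.5, -1.4, 1.1]
width: 0.997
gripper_force: 0.0
```

```bash
python3 - <<'E'
from h import *
to((.6138,-.2886,-.025)); print(manip.get_state()["ft_force"])
E
```

```text
t 12.45 at [ 0.6148 -0.2886 -0.0203] yaw 0.1293 z [ 0.003 -0.002 -1.   ] w 0.997
tool mm [ 0.1 -1.   4.7]
[-0.45261822 -1.35760777  1.10444981]
```

Call:
send_rows(increments=[{"twist": [0, 0, 0], "delta_pos": [0, 0, 4.5], "claw": -1}, {"twist": [0, 0, 0], "delta_pos": [0, 0, 0], "claw": 1}, {"twist": [0, 0, 0], "delta_pos": [0, 0, 0], "claw": 1}, {"twist": [0, 0, 0], "delta_pos": [0, 0, 0], "claw": 1}, {"twist": [0, 0, 0], "delta_pos": [0, 0, 0], "claw": 1}, {"twist": [0, 0, 0], "delta_pos": [0, 0, 0], "claw": 1}, {"twist": [0, 0, 0], "delta_pos": [0, 0, 0], "claw": 1}, {"twist": [0, 0, 0], "delta_pos": [0, 0, 0], "claw": 1}])

```text
clock: 13.25
ee_pos: [0.6138, -0.2891, -0.0263]
ee_rot: [[-0.128, 0.992, 0.001], [0.992, 0.128, -0.001], [-0.001, 0.001, -1.0]]
ft_force: [0.5, -0.1, 3.4]
width: 0.59
gripper_force: 36.6
```

Call:
send_rows(increments=[{"twist": [0, 0, 0], "delta_pos": [0, 0, -15], "claw": 1}, {"twist": [0, 0, 0], "delta_pos": [0, 0, -40], "claw": 1}, {"twist": [0, 0, 0], "delta_pos": [0, 0, -40], "claw": 1}, {"twist": [0, 0, 0], "delta_pos": [0, 0, -35], "claw": 1}, {"twist": [0, 0, 0], "delta_pos": [35, 0, 0], "claw": 1}, {"twist": [0, 0, 0], "delta_pos": [44, 0, 0], "claw": 1}, {"twist": [0, 0, 0], "delta_pos": [44, 0, 0], "claw": 1}, {"twist": [0, 0, 0], "delta_pos": [44, 0, 0], "claw": 1}, {"twist": [0, 0, 0], "delta_pos": [44, 0, 0], "claw": 1}, {"twist": [0, 0, 0], "delta_pos": [44, 0, 0], "claw": 1}, {"twist": [0, 0, 0], "delta_pos": [44, 0, 0], "claw": 1}])

```text
clock: 14.35
ee_pos: [0.5743, 0.0097, 0.1033]
ee_rot: [[-0.128, 0.992, -0.0], [0.992, 0.128, 0.0], [0.0, -0.0, -1.0]]
ft_force: [0.3, 0.9, -0.3]
width: 0.592
gripper_force: 36.5
```

Call:
send_rows(increments=[{"twist": [0, 0, 0], "delta_pos": [44, 0, 0], "claw": 1}, {"twist": [0, 0, 0], "delta_pos": [44, 0, 0], "claw": 1}, {"twist": [0, 0, 0], "delta_pos": [44, 0, 0], "claw": 1}, {"twist": [0, 0, 0], "delta_pos": [44, 0, 0], "claw": 1}, {"twist": [0, 0, 0], "delta_pos": [44, 0, 0], "claw": 1}, {"twist": [0, 0, 0], "delta_pos": [40, 0, 0], "claw": 1}, {"twist": [0, 0, 0], "delta_pos": [0, 0, 0], "claw": 1}, {"twist": [0, 0, 0], "delta_pos": [0, 0, 0], "claw": 1}, {"twist": [0, 0, 0], "delta_pos": [0, 0, 0], "claw": 1}])

```text
clock: 15.25
ee_pos: [0.5419, 0.2649, 0.103]
ee_rot: [[-0.127, 0.992, -0.0], [0.992, 0.127, -0.001], [-0.001, -0.001, -1.0]]
ft_force: [0.1, -1.0, 0.2]
width: 0.585
gripper_force: 36.5
```

```bash
python3 - <<'E'
from h import *
to((.5415,.2737,-.013)); c=shot("wrist"); blobs(c,.012,.026,xr=(.35,.65),yr=(0,.4)); print(); blobs(c,.03,.2,xr=(.4,.65),yr=(0,.4))
E
```

```text
t 15.25 at [0.5419 0.2649 0.103 ] yaw 0.1275 z [-0.    -0.001 -1.   ] w 0.585
tool mm [  8.9   0.8 116. ]
[259. 170.] 1278 top circle [0.5415 0.274 ] 0.0371 z 0.0182 rect [540.8 277.3] [73.5 66.2] 7.4
[134. 228.] 345 top circle [0.448 0.223] 0.0228 z 0.0222 rect [448.2 221.3] [45.4  5.9] 6.3
[224. 343.] 96 top circle [0.5297 0.1152] 0.0101 z 0.018 rect [529.7 115.2] [19.9  4.8] 68.6
[290. 344.] 95 top circle [0.5902 0.1222] 0.01 z 0.018 rect [590.6 122.6] [ 4.6 19.8] 36.1
[258. 346.] 223 top circle [0.5611 0.1163] 0.0217 z 0.0254 rect [561.1 118.2] [47.2 19.9] 6.2

[258. 303.] 33290 top circle [0.5401 0.276 ] 0.0617 z 0.1932 rect [543.2 265.7] [121.4  51.6] 20.5
[258. 353.] 326 top circle [0.5604 0.1224] 0.0158 z 0.0364 rect [559.8 124.3] [36.1  8.6] 6.3
```

Far cup confirmed at (0.5415, 0.274). Lowering in.

Call:
send_rows(increments=[{"twist": [0, 0, 0], "delta_pos": [9, 0.5, 30], "claw": 1}, {"twist": [0, 0, 0], "delta_pos": [0, 0, 35], "claw": 1}, {"twist": [0, 0, 0], "delta_pos": [0, 0, 25], "claw": 1}, {"twist": [0, 0, 0], "delta_pos": [0, 0, 16], "claw": 1}, {"twist": [0, 0, 0], "delta_pos": [0, 0, 8], "claw": 1}, {"twist": [0, 0, 0], "delta_pos": [0, 0, 0], "claw": 1}, {"twist": [0, 0, 0], "delta_pos": [0, 0, 0], "claw": 1}, {"twist": [0, 0, 0], "delta_pos": [0, 0, 0], "claw": 1}])

```text
clock: 16.1
ee_pos: [0.5421, 0.2743, -0.0103]
ee_rot: [[-0.127, 0.992, 0.001], [0.992, 0.127, 0.0], [0.0, 0.001, -1.0]]
ft_force: [-0.4, 0.2, 0.8]
width: 0.59
gripper_force: 36.3
```

```bash
python3 - <<'E'
from h import *
to((.5415,.2738,-.0145)); print(manip.get_state()["ft_force"])
E
```

```text
t 16.1 at [ 0.5421  0.2743 -0.0103] yaw 0.1271 z [ 0.001  0.    -1.   ] w 0.59
tool mm [-0.4 -0.7  4.2]
[-0.40903963  0.17143329  0.78541272]
```

Call:
send_rows(increments=[{"twist": [0, 0, 0], "delta_pos": [0, 0, 3], "claw": 1}, {"twist": [0, 0, 0], "delta_pos": [0, 0, 0], "claw": 1}, {"twist": [0, 0, 0], "delta_pos": [0, 0, 0], "claw": -1}, {"twist": [0, 0, 0], "delta_pos": [0, 0, 0], "claw": -1}, {"twist": [0, 0, 0], "delta_pos": [0, 0, 0], "claw": -1}, {"twist": [0, 0, 0], "delta_pos": [0, 0, 0], "claw": -1}, {"twist": [0, 0, 0], "delta_pos": [0, 0, -25], "claw": -1}, {"twist": [0, 0, 0], "delta_pos": [0, 0, -45], "claw": -1}, {"twist": [0, 0, 0], "delta_pos": [0, 0, -45], "claw": -1}, {"twist": [0, 0, 0], "delta_pos": [0, 0, 0], "claw": -1}, {"twist": [0, 0, 0], "delta_pos": [0, 0, 0], "claw": -1}])

```text
clock: 17.2
ee_pos: [0.5428, 0.2754, 0.1031]
ee_rot: [[-0.128, 0.992, 0.004], [0.992, 0.128, 0.002], [0.001, 0.004, -1.0]]
ft_force: [0.8, -0.1, -0.1]
width: 1.0
gripper_force: 0.0
```

```bash
python3 - <<'E'
from h import *
to((.557,-.2033,.1)); c=shot("wrist"); blobs(c,.028,.05,xr=(.4,.65),yr=(0,.4))
E
```

```text
t 17.2 at [0.5428 0.2754 0.1031] yaw 0.1283 z [ 0.004  0.002 -1.   ] w 1.0
tool mm [-476.5  -47.1    2.4]
[256. 196.] 3650 top circle [0.5419 0.275 ] 0.0259 z 0.0365 rect [541.7 275.5] [50.8 50.6] 8.4
[ 99. 247.] 74 top circle [0.4239 0.2182] 0.0026 z 0.0359 rect [424.6 218.9] [5.3 6.2] 58.9
```

Call:
send_rows(increments=[{"twist": [0, 0, 0], "delta_pos": [-38, -4, 0], "claw": -1}, {"twist": [0, 0, 0], "delta_pos": [-44, -4, 0], "claw": -1}, {"twist": [0, 0, 0], "delta_pos": [-44, -4, 0], "claw": -1}, {"twist": [0, 0, 0], "delta_pos": [-44, -4, 0], "claw": -1}, {"twist": [0, 0, 0], "delta_pos": [-44, -4, 0], "claw": -1}, {"twist": [0, 0, 0], "delta_pos": [-44, -4, 0], "claw": -1}, {"twist": [0, 0, 0], "delta_pos": [-44, -4, 0], "claw": -1}, {"twist": [0, 0, 0], "delta_pos": [-44, -4, 0], "claw": -1}, {"twist": [0, 0, 0], "delta_pos": [-44, -5, 0], "claw": -1}, {"twist": [0, 0, 0], "delta_pos": [-44, -5, 0], "claw": -1}, {"twist": [0, 0, 0], "delta_pos": [-42, -5, 0], "claw": -1}, {"twist": [0, 0, 0], "delta_pos": [0, 0, 0], "claw": -1}])

```text
clock: 18.45
ee_pos: [0.5535, -0.2081, 0.0977]
ee_rot: [[-0.121, 0.993, -0.004], [0.993, 0.121, -0.0], [0.0, -0.004, -1.0]]
ft_force: [-0.4, 0.5, -1.0]
width: 1.002
gripper_force: 0.0
```

Call:
send_rows(increments=[{"twist": [0, 0, 0], "delta_pos": [0, 0, 0], "claw": -1}, {"twist": [0, 0, 0], "delta_pos": [0, 0, 0], "claw": -1}])

```text
clock: 18.65
ee_pos: [0.5545, -0.202, 0.0993]
ee_rot: [[-0.129, 0.992, -0.003], [0.992, 0.129, 0.002], [0.002, -0.003, -1.0]]
ft_force: [-0.8, -0.8, -0.1]
width: 1.005
gripper_force: 0.0
```

```bash
python3 - <<'E'
from h import *
to((.557,-.2033,-.02)); c=shot("wrist"); blobs(c,.012,.05,xr=(.4,.69),yr=(-.3,0)); cv2.imwrite("pics/w4.png",c["frame"])
# spatula candidates
P=cloud(c); hsv=cv2.cvtColor(c["frame"],cv2.COLOR_BGR2HSV)
m=(hsv[...,0]>3)&(hsv[...,0]<22)&(hsv[...,1]>90)&(P[...,0]<.5)&(P[...,1]<-.2)&(P[...,1]>-.35)
p=P[m]; print(m.sum(),p.mean(0)); print(cv2.minAreaRect((p[:,:2]*1000).astype(np.float32)))
E
```

```text
t 18.65 at [ 0.5545 -0.202   0.0993] yaw 0.1289 z [-0.003  0.002 -1.   ] w 1.005
tool mm [ -1.9   2.7 119.3]
[261. 204.] 1487 top circle [ 0.5571 -0.2035] 0.0208 z 0.0328 rect [ 556.9 -203.3] [40.3 40.3] 6.6
409 [ 0.45124382 -0.25833073  0.01392264]
((464.2916564941406, -239.21856689453125), (101.50936889648438, 16.616622924804688), 55.7171745300293)
```

View pics/w4.png

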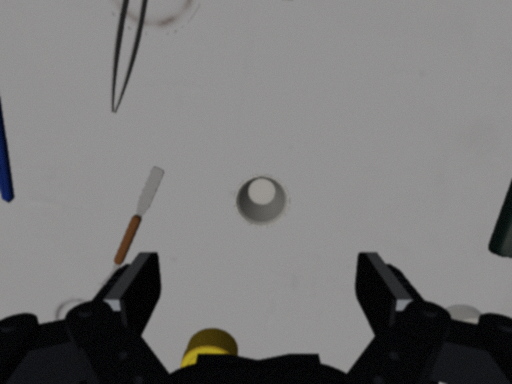

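The crucible is at (261,203), centred between the jaws, with the spatula sleeve at (127,238). Grasping the crucible.

Call:
send_rows(increments=[{"twist": [0, 0, 0], "delta_pos": [-2, 1, 35], "claw": -1}, {"twist": [0, 0, 0], "delta_pos": [0, 0, 35], "claw": -1}, {"twist": [0, 0, 0], "delta_pos": [0, 0, 30], "claw": -1}, {"twist": [0, 0, 0], "delta_pos": [0, 0, 18], "claw": -1}, {"twist": [0, 0, 0], "delta_pos": [0, 0, 0], "claw": -1}, {"twist": [0, 0, 0], "delta_pos": [0, 0, 0], "claw": -1}, {"twist": [0, 0, 0], "delta_pos": [0, 0, 0], "claw": -1}])

```text
clock: 19.4
ee_pos: [0.5583, -0.2052, -0.015]
ee_rot: [[-0.129, 0.992, 0.003], [0.992, 0.129, -0.001], [-0.002, 0.003, -1.0]]
ft_force: [0.6, 0.2, 0.5]
width: 0.997
gripper_force: 0.0
```

```bash
python3 - <<'E'
from h import *
to((.557,-.2034,-.022)); print(manip.get_state()["ft_force"])
E
```

```text
t 19.4 at [ 0.5583 -0.2052 -0.015 ] yaw 0.1292 z [ 0.003 -0.001 -1.   ] w 0.997
tool mm [ 2.  -1.1  7. ]
[0.57509896 0.2024801  0.45738764]
```

Call:
send_rows(increments=[{"twist": [0, 0, 0], "delta_pos": [2, -1, 5.5], "claw": -1}, {"twist": [0, 0, 0], "delta_pos": [0, 0, 0], "claw": -1}, {"twist": [0, 0, 0], "delta_pos": [0, 0, 0], "claw": 1}, {"twist": [0, 0, 0], "delta_pos": [0, 0, 0], "claw": 1}, {"twist": [0, 0, 0], "delta_pos": [0, 0, 0], "claw": 1}, {"twist": [0, 0, 0], "delta_pos": [0, 0, 0], "claw": 1}, {"twist": [0, 0, 0], "delta_pos": [0, 0, 0], "claw": 1}, {"twist": [0, 0, 0], "delta_pos": [0, 0, 0], "claw": 1}, {"twist": [0, 0, 0], "delta_pos": [0, 0, 0], "claw": 1}, {"twist": [0, 0, 0], "delta_pos": [0, 0, -10], "claw": 1}, {"twist": [0, 0, 0], "delta_pos": [0, 0, -10], "claw": 1}, {"twist": [0, 0, 0], "delta_pos": [0, 0, 0], "claw": 1}], grip_force=30)

```text
clock: 20.6
ee_pos: [0.5572, -0.2042, -0.0001]
ee_rot: [[-0.128, 0.992, 0.004], [0.992, 0.128, -0.002], [-0.002, 0.003, -1.0]]
ft_force: [0.8, 0.4, -0.0]
width: 0.449
gripper_force: 30.1
```

```bash
python3 - <<'E'
from h import *
to((.5518,.1884,.1)); print(manip.get_state()["gripper_force"]); c=shot("wrist"); blobs(c,.035,.07,xr=(.4,.69),yr=(-.3,0)); cv2.imwrite("pics/w5.png",c["frame"])
E
```

```text
t 20.6 at [ 5.572e-01 -2.042e-01 -1.000e-04] yaw 0.1282 z [ 0.004 -0.002 -1.   ] w 0.449
tool mm [ 389.8   45.2 -100.8]
30.113240784412483
[257. 287.] 9411 top circle [ 0.5553 -0.1928] 0.0327 z 0.0638 rect [ 558.8 -203.4] [64.4 41.1] 22.5
```

View pics/w5.png

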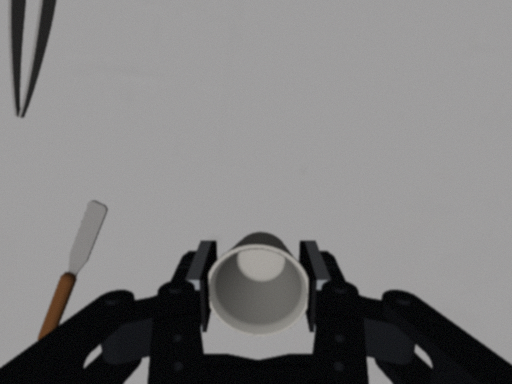

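The crucible is held upright at (258,285). Carrying it to the small cup.

Call:
send_rows(increments=[{"twist": [0, 0, 0], "delta_pos": [0, 0, -45], "claw": 1}, {"twist": [0, 0, 0], "delta_pos": [0, 0, -45], "claw": 1}, {"twist": [0, 0, 0], "delta_pos": [40, 5, 0], "claw": 1}, {"twist": [0, 0, 0], "delta_pos": [45, 5, 0], "claw": 1}, {"twist": [0, 0, 0], "delta_pos": [45, 5, 0], "claw": 1}, {"twist": [0, 0, 0], "delta_pos": [45, 5, 0], "claw": 1}, {"twist": [0, 0, 0], "delta_pos": [45, 5, 0], "claw": 1}, {"twist": [0, 0, 0], "delta_pos": [45, 5, 0], "claw": 1}, {"twist": [0, 0, 0], "delta_pos": [45, 5, 0], "claw": 1}, {"twist": [0, 0, 0], "delta_pos": [45, 5, 0], "claw": 1}, {"twist": [0, 0, 0], "delta_pos": [35, 5, 0], "claw": 1}, {"twist": [0, 0, 0], "delta_pos": [0, 0, 0], "claw": 1}])

```text
clock: 21.85
ee_pos: [0.5495, 0.1937, 0.0872]
ee_rot: [[-0.134, 0.991, -0.0], [0.991, 0.134, 0.002], [0.002, -0.0, -1.0]]
ft_force: [0.1, 0.1, -1.1]
width: 0.448
gripper_force: 30.3
```

Call:
send_rows(increments=[{"twist": [0, 0, 0], "delta_pos": [0, 0, 0], "claw": 1}, {"twist": [0, 0, 0], "delta_pos": [0, 0, 0], "claw": 1}])

```text
clock: 22.05
ee_pos: [0.5502, 0.1882, 0.0873]
ee_rot: [[-0.127, 0.992, -0.001], [0.992, 0.127, -0.001], [-0.001, -0.001, -1.0]]
ft_force: [-0.4, 0.2, -0.6]
width: 0.449
gripper_force: 30.3
```

```bash
python3 - <<'E'
from h import *
to((.5518,.1884,-.012)); c=shot("wrist"); print(manip.get_state()["gripper_force"]); blobs(c,.012,.026,xr=(.35,.65),yr=(0,.4)); print(); blobs(c,.1,.16,xr=(.4,.65),yr=(0,.4))
E
```

```text
t 22.05 at [0.5502 0.1882 0.0873] yaw 0.1273 z [-0.001 -0.001 -1.   ] w 0.449
tool mm [ 0.   1.7 99.3]
30.317354395083385
[261.  69.] 2257 top circle [0.5413 0.2738] 0.0369 z 0.0183 rect [541.4 273.9] [73.2 72.5] 7.3
[115. 135.] 416 top circle [0.4482 0.2225] 0.023 z 0.0219 rect [448.4 221.3] [45.7  4.8] 7.0
[260. 195.] 1524 top circle [0.5519 0.1884] 0.0283 z 0.0181 rect [552.3 188.7] [54.9 55. ] 4.7
[131. 251.] 412 top circle [0.4581 0.1328] 0.0233 z 0.0222 rect [458.2 132. ] [46.5  5.6] 7.2

[258. 283.] 12206 top circle [0.5487 0.1996] 0.0331 z 0.1512 rect [547.9 188.4] [40.9 65. ] 83.5
[147. 300.] 147 top circle [0.512  0.1905] 0.0041 z 0.1597 rect [512.  190.2] [8.  2.3] 14.2
[368. 300.] 147 top circle [0.5867 0.2   ] 0.004 z 0.1596 rect [586.9 199.9] [8.1 1.8] 6.4
```

Call:
send_rows(increments=[{"twist": [0, 0, 0], "delta_pos": [0, 1.5, 30], "claw": 1}, {"twist": [0, 0, 0], "delta_pos": [0, 0, 30], "claw": 1}, {"twist": [0, 0, 0], "delta_pos": [0, 0, 20], "claw": 1}, {"twist": [0, 0, 0], "delta_pos": [0, 0, 12], "claw": 1}, {"twist": [0, 0, 0], "delta_pos": [0, 0, 6], "claw": 1}, {"twist": [0, 0, 0], "delta_pos": [0, 0, 0], "claw": 1}, {"twist": [0, 0, 0], "delta_pos": [0, 0, 0], "claw": 1}, {"twist": [0, 0, 0], "delta_pos": [0, 0, 0], "claw": 1}])

```text
clock: 22.9
ee_pos: [0.5528, 0.1887, -0.0092]
ee_rot: [[-0.127, 0.992, 0.002], [0.992, 0.127, -0.001], [-0.001, 0.002, -1.0]]
ft_force: [-0.7, -1.9, 4.5]
width: 0.45
gripper_force: 32.6
```

```bash
python3 - <<'E'
from h import *
to((.5518,.1884,-.0125)); print(manip.get_state()["ft_force"]); c=shot("wrist"); P=cloud(c)
g=c["frame"].min(2)
for v in range(330,252,-6): print(v,P[v,258].round(3), g[v,258])
E
```

```text
t 22.9 at [ 0.5528  0.1887 -0.0092] yaw 0.1272 z [ 0.002 -0.001 -1.   ] w 0.45
tool mm [-0.1 -1.   3.3]
[-0.71999964 -1.92485359  4.49813704]
330 [0.555 0.171 0.046] 162
324 [0.555 0.17  0.041] 132
318 [0.555 0.171 0.039] 122
312 [0.555 0.173 0.037] 124
306 [0.555 0.173 0.033] 122
300 [0.555 0.174 0.03 ] 122
294 [0.555 0.175 0.027] 121
288 [0.555 0.176 0.023] 120
282 [0.554 0.177 0.02 ] 127
276 [0.554 0.179 0.017] 194
270 [0.554 0.182 0.017] 194
264 [0.553 0.185 0.017] 194
258 [0.553 0.188 0.017] 194
```

Call:
send_rows(increments=[{"twist": [0, 0, 0], "delta_pos": [0, 0, 0], "claw": -1}, {"twist": [0, 0, 0], "delta_pos": [0, 0, 0], "claw": -1}, {"twist": [0, 0, 0], "delta_pos": [0, 0, 0], "claw": -1}, {"twist": [0, 0, 0], "delta_pos": [0, 0, 0], "claw": -1}, {"twist": [0, 0, 0], "delta_pos": [0, 0, -25], "claw": -1}, {"twist": [0, 0, 0], "delta_pos": [0, 0, -45], "claw": -1}, {"twist": [0, 0, 0], "delta_pos": [0, 0, -45], "claw": -1}, {"twist": [0, 0, 0], "delta_pos": [0, 0, 0], "claw": -1}])

```text
clock: 23.75
ee_pos: [0.557, 0.1907, 0.1131]
ee_rot: [[-0.128, 0.992, 0.014], [0.992, 0.128, 0.003], [0.001, 0.015, -1.0]]
ft_force: [0.2, 1.0, 0.4]
width: 1.003
gripper_force: 0.0
```

```bash
python3 - <<'E'
from h import *
to((.45,-.24,.1)); c=shot("wrist"); blobs(c,.03,.06,xr=(.4,.65),yr=(0,.4))
E
```

```text
t 23.75 at [0.557  0.1907 0.1131] yaw 0.1284 z [ 0.014  0.003 -1.   ] w 1.003
tool mm [-413.5 -161.4   10.1]
[250.  76.] 4479 top circle [0.5418 0.2747] 0.0258 z 0.0366 rect [541.8 274.9] [50.7 50.9] 7.2
[ 81. 136.] 64 top circle [0.4235 0.2186] 0.0028 z 0.0363 rect [424.2 218.4] [4.5 5.3] 49.3
[253. 201.] 1041 top circle [0.5547 0.1891] 0.0207 z 0.041 rect [555.  189.2] [40.2 40.3] 5.9
[250. 292.] 2641 top circle [0.5629 0.1026] 0.0261 z 0.0364 rect [562.4 103.2] [51.  50.7] 35.9
```

Call:
send_rows(increments=[{"twist": [0, 0, 0], "delta_pos": [-41, -16, 0], "claw": -1}, {"twist": [0, 0, 0], "delta_pos": [-41, -16, 0], "claw": -1}, {"twist": [0, 0, 0], "delta_pos": [-41, -16, 0], "claw": -1}, {"twist": [0, 0, 0], "delta_pos": [-41, -16, 0], "claw": -1}, {"twist": [0, 0, 0], "delta_pos": [-41, -16, 0], "claw": -1}, {"twist": [0, 0, 0], "delta_pos": [-41, -16, 0], "claw": -1}, {"twist": [0, 0, 0], "delta_pos": [-41, -15, 0], "claw": -1}, {"twist": [0, 0, 0], "delta_pos": [-41, -15, 0], "claw": -1}, {"twist": [0, 0, 0], "delta_pos": [-41, -15, 0], "claw": -1}, {"twist": [0, 0, 0], "delta_pos": [-41, -15, 0], "claw": -1}, {"twist": [0, 0, 0], "delta_pos": [0, 0, 0], "claw": -1}, {"twist": [0, 0, 0], "delta_pos": [0, 0, 0], "claw": -1}])

```text
clock: 25.0
ee_pos: [0.4483, -0.2373, 0.1029]
ee_rot: [[-0.125, 0.992, -0.002], [0.992, 0.125, 0.002], [0.003, -0.002, -1.0]]
ft_force: [0.4, 0.8, -0.6]
width: 1.0
gripper_force: 0.0
```

```bash
cat > sp.py <<'E'
from h import *
c=shot("wrist"); P=cloud(c); hsv=cv2.cvtColor(c["frame"],cv2.COLOR_BGR2HSV)
m=((hsv[...,0]>3)&(hsv[...,0]<22)&(hsv[...,1]>90)&(P[...,2]<.03)).astype(np.uint8)
k,l,st,ce=cv2.connectedComponentsWithStats(m)
for i in range(1,k):
    if st[i,4]>150: print("orange",ce[i].round(),st[i,4],np.median(P[l==i],0).round(4),[np.round(x,1) for x in cv2.minAreaRect((P[l==i][:,:2]*1000).astype(np.float32))])
z=((P[...,2]>.0025)&(P[...,2]<.014)&(hsv[...,2]<250)&(P[...,1]<-.15)&(P[...,0]>.38)&(P[...,0]<.5)&(P[...,1]>-.36)).astype(np.uint8)
k,l,st,ce=cv2.connectedComponentsWithStats(z)
for i in range(1,k):
    if st[i,4]>100: p=P[l==i]; print("low",ce[i].round(),st[i,4],np.median(p,0).round(4),[np.round(x,1) for x in cv2.minAreaRect((p[:,:2]*1000).astype(np.float32))])
cv2.imwrite("pics/w6.png",c["frame"]); to((.446,-.264,.1))
E
python3 sp.py
```

```text
orange [255. 214.] 415 [ 0.4485 -0.2605  0.0073] [array([ 448.4, -261.3]), array([47.6,  6.6]), np.float64(70.6)]
low [255. 214.] 524 [ 0.4483 -0.2604  0.007 ] [array([ 448.4, -261.4]), array([49. ,  8.3]), np.float64(70.5)]
low [222. 275.] 340 [ 0.4266 -0.3223  0.0046] [array([ 427.5, -322.3]), array([31.9, 11. ]), np.float64(74.0)]
t 25.05 at [ 0.4487 -0.2364  0.1031] yaw 0.1276 z [-0.002  0.002 -1.   ] w 1.0
tool mm [-27.   -6.2   3.1]
```

View pics/w6.png

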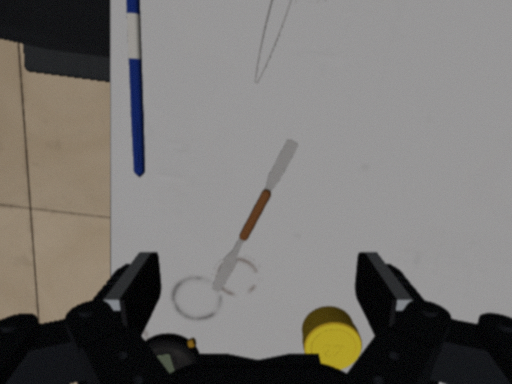

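The spatula runs from (292,141) to (218,288) with its sleeve at (255,214), and the crucible is now seated in the small cup. I'll check the midpoint from the ends.

```bash
python3 - <<'E'
from h import *
c=shot("wrist"); a=onplane(c,[[292,140],[218,289]],.003); print(a.round(4),a.mean(0).round(4),np.linalg.norm(a[0]-a[1]),np.degrees(np.arctan2(*(a[0]-a[1])[[1,0]])))
to((.4484,-.2614,-.02))
E
```

```text
[[ 0.4708 -0.1946  0.003 ]
 [ 0.4248 -0.3378  0.003 ]] [ 0.4478 -0.2662  0.003 ] 0.1504293618465042 72.17683518415869
t 25.1 at [ 0.449  -0.236   0.1034] yaw 0.1289 z [-0.002  0.002 -1.   ] w 1.0
tool mm [-25.4  -3.7 123.4]
```

Call:
send_rows(increments=[{"twist": [0, 0, 8.5], "delta_pos": [0, 0, 0], "claw": 0.5}, {"twist": [0, 0, 8.5], "delta_pos": [0, 0, 0], "claw": 0.5}, {"twist": [0, 0, 8.5], "delta_pos": [0, 0, 0], "claw": 0.5}, {"twist": [0, 0, 0], "delta_pos": [-27, 7, 20], "claw": 0.5}, {"twist": [0, 0, 0], "delta_pos": [0, 0, 40], "claw": 0.5}, {"twist": [0, 0, 0], "delta_pos": [0, 0, 30], "claw": 0.5}, {"twist": [0, 0, 0], "delta_pos": [0, 0, 20], "claw": 0.5}, {"twist": [0, 0, 0], "delta_pos": [0, 0, 0], "claw": 0.5}, {"twist": [0, 0, 0], "delta_pos": [0, 0, 0], "claw": 0.5}, {"twist": [0, 0, 0], "delta_pos": [0, 0, 0], "claw": 0.5}])

```text
clock: 26.1
ee_pos: [0.4492, -0.2653, -0.0037]
ee_rot: [[0.31, 0.951, 0.002], [0.951, -0.31, -0.002], [-0.001, 0.003, -1.0]]
ft_force: [1.1, -0.7, 0.0]
width: 0.246
gripper_force: 0.0
```

```bash
python3 - <<'E'
from h import *
to((.4478,-.264,-.02)); tips()
s=manip.get_state(); c=shot("wrist"); T=(cloud(c)-np.array(s["ee_pos"]))@np.array(s["ee_rot"])*1e3
d=(c["frame"].max(2)<70)&(abs(T[...,1])<40)&(T[...,0]>0)&(T[...,0]<16); print("wrist tip z",np.sort(T[d][:,2])[::-1][[0,5,20,60]].round(1))
cv2.imwrite("pics/w7.png",c["frame"])
E
```

```text
t 26.1 at [ 0.4492 -0.2653 -0.0037] yaw -0.3155 z [ 0.002 -0.002 -1.   ] w 0.246
tool mm [ 0.8 -1.8 16.3]
tips scene [0.02567992 0.02767992 0.02967992 0.03267992]
tips side [0.31638972 0.31838972 0.32238972 0.32538972]
wrist tip z [ -8.9 -29.1 -30.7 -31.9]
```

View pics/w7.png

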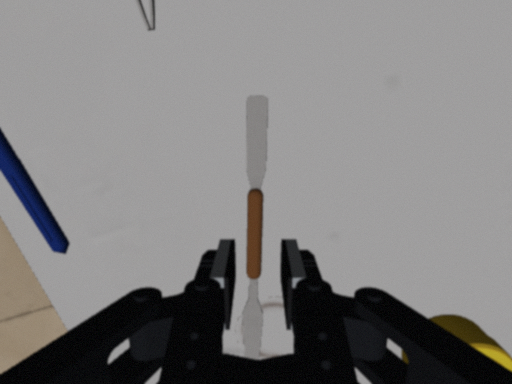

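The spatula is aligned with the jaws (sleeve at column 255, rows 190–278). Lowering and closing.

Call:
send_rows(increments=[{"twist": [0, 0, 0], "delta_pos": [1, -1.5, 10], "claw": 0.5}, {"twist": [0, 0, 0], "delta_pos": [0, 0, 9], "claw": 0.5}, {"twist": [0, 0, 0], "delta_pos": [0, 0, 0], "claw": 0.5}, {"twist": [0, 0, 0], "delta_pos": [0, 0, 0], "claw": 0.5}, {"twist": [0, 0, 0], "delta_pos": [0, 0, 0], "claw": 0.7}, {"twist": [0, 0, 0], "delta_pos": [0, 0, 0], "claw": 0.7}, {"twist": [0, 0, 0], "delta_pos": [0, 0, 0], "claw": 1}, {"twist": [0, 0, 0], "delta_pos": [0, 0, 0], "claw": 1}, {"twist": [0, 0, 0], "delta_pos": [0, 0, 0], "claw": 1}, {"twist": [0, 0, 0], "delta_pos": [0, 0, 0], "claw": 1}], grip_force=40)

```text
clock: 27.25
ee_pos: [0.4465, -0.2636, -0.0245]
ee_rot: [[0.312, 0.95, -0.0], [0.95, -0.312, 0.0], [-0.0, -0.0, -1.0]]
ft_force: [1.0, -0.1, 0.2]
width: 0.104
gripper_force: 39.0
```

Call:
send_rows(increments=[{"twist": [0, 0, 0], "delta_pos": [0, 0, -20], "claw": 1}, {"twist": [0, 0, 0], "delta_pos": [0, 0, -35], "claw": 1}, {"twist": [0, 0, 0], "delta_pos": [0, 0, -35], "claw": 1}, {"twist": [0, 0, -8.4], "delta_pos": [0, 0, 0], "claw": 1}, {"twist": [0, 0, -8.4], "delta_pos": [0, 0, 0], "claw": 1}, {"twist": [0, 0, -8.3], "delta_pos": [0, 0, 0], "claw": 1}, {"twist": [0, 0, 0], "delta_pos": [30, 5, 0], "claw": 1}, {"twist": [0, 0, 0], "delta_pos": [40, 5, 0], "claw": 1}, {"twist": [0, 0, 0], "delta_pos": [40, 5, 0], "claw": 1}, {"twist": [0, 0, 0], "delta_pos": [40, 5, 0], "claw": 1}, {"twist": [0, 0, 0], "delta_pos": [40, 6, 0], "claw": 1}])

```text
clock: 28.35
ee_pos: [0.4492, -0.0705, 0.0656]
ee_rot: [[-0.12, 0.993, 0.0], [0.993, 0.12, -0.0], [-0.0, 0.0, -1.0]]
ft_force: [0.5, 0.8, -0.4]
width: 0.103
gripper_force: 39.1
```

Call:
send_rows(increments=[{"twist": [0, 0, 0], "delta_pos": [40, 6, 0], "claw": 1}, {"twist": [0, 0, 0], "delta_pos": [40, 6, 0], "claw": 1}, {"twist": [0, 0, 0], "delta_pos": [40, 6, 0], "claw": 1}, {"twist": [0, 0, 0], "delta_pos": [40, 6, 0], "claw": 1}, {"twist": [0, 0, 0], "delta_pos": [40, 5, 0], "claw": 1}, {"twist": [0, 0, 0], "delta_pos": [30, 4, 0], "claw": 1}, {"twist": [0, 0, 0], "delta_pos": [16, 0, 0], "claw": 1}, {"twist": [0, 0, 0], "delta_pos": [0, 0, 0], "claw": 1}, {"twist": [0, 0, 0], "delta_pos": [0, 0, 0], "claw": 1}, {"twist": [0, 0, 0], "delta_pos": [0, 0, 0], "claw": 1}])

```text
clock: 29.35
ee_pos: [0.4525, 0.1755, 0.0654]
ee_rot: [[-0.12, 0.993, -0.0], [0.993, 0.12, -0.001], [-0.0, -0.0, -1.0]]
ft_force: [-0.5, -0.9, 0.1]
width: 0.099
gripper_force: 39.1
```

```bash
python3 - <<'E'
from h import *
to((.453,.176,-.004)); s=manip.get_state(); print(s["gripper_force"],s["ft_force"])
c=shot("wrist"); blobs(c,.02,.06,xr=(.35,.6),yr=(.05,.35)); cv2.imwrite("pics/w8.png",c["frame"])
P=cloud(c); hsv=cv2.cvtColor(c["frame"],cv2.COLOR_BGR2HSV)
m=(hsv[...,0]>3)&(hsv[...,0]<22)&(hsv[...,1]>90)&(P[...,2]>.05); print(np.median(P[m],0).round(4),m.sum())
E
```

```text
t 29.35 at [0.4525 0.1755 0.0654] yaw 0.1202 z [-0.    -0.001 -1.   ] w 0.099
tool mm [ 0.5  0.6 69.4]
39.069965556263924 [-0.50628056 -0.86387582  0.14547702]
[434.  66.] 7576 top circle [0.5415 0.2747] 0.026 z 0.0365 rect [541.2 274.7] [51.4 51. ] 85.4
[226. 141.] 168 top circle [0.4235 0.2182] 0.0026 z 0.0357 rect [430.  219.3] [18.   4.8] 8.5
[294. 141.] 134 top circle [0.4706 0.2238] 0.0027 z 0.0357 rect [468.  223.7] [10.3  4.8] 8.4
[426. 216.] 2663 top circle [0.5548 0.1892] 0.0211 z 0.0406 rect [554.4 189.1] [40.7 40.8] 77.0
[409. 304.] 1146 top circle [0.5672 0.1145] 0.0215 z 0.0362 rect [568.1 119.9] [15.1 44.3] 71.4
[378. 347.] 222 top circle [0.5512 0.0861] 0.0129 z 0.0365 rect [550.8  85.5] [ 6.8 25.3] 59.2
[0.4518 0.1798 0.0973] 1644
```

View pics/w8.png

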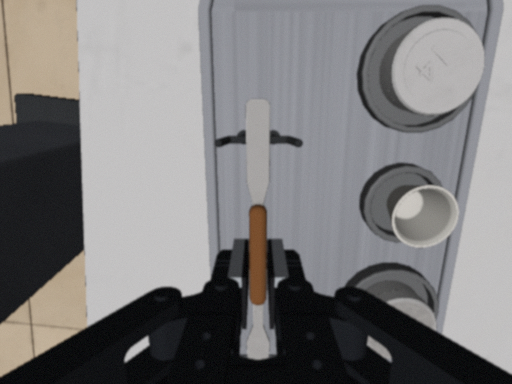

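The spatula is centred between the horns at (227,140) and (293,140). Lowering onto the bars.

Call:
send_rows(increments=[{"twist": [0, 0, 0], "delta_pos": [0, 0, 30], "claw": 1}, {"twist": [0, 0, 0], "delta_pos": [0, 0, 25], "claw": 1}, {"twist": [0, 0, 0], "delta_pos": [0, 0, 10], "claw": 1}, {"twist": [0, 0, 0], "delta_pos": [0, 0, 0], "claw": 1}, {"twist": [0, 0, 0], "delta_pos": [0, 0, 0], "claw": 1}, {"twist": [0, 0, 0], "delta_pos": [0, 0, 0], "claw": 1}])

```text
clock: 30.0
ee_pos: [0.4539, 0.1764, 0.0022]
ee_rot: [[-0.121, 0.993, 0.003], [0.993, 0.121, 0.001], [0.0, 0.003, -1.0]]
ft_force: [0.1, -0.5, -0.3]
width: 0.103
gripper_force: 39.1
```

```bash
python3 - <<'E'
from h import *
to((.453,.176,-.004)); s=manip.get_state(); print(s["gripper_force"],s["ft_force"])
E
```

```text
t 30.0 at [0.4539 0.1764 0.0022] yaw 0.1208 z [ 0.003  0.001 -1.   ] w 0.103
tool mm [-0.3 -1.   6.2]
39.08665928989649 [ 0.12204769 -0.45177393 -0.30625605]
```

Call:
send_rows(increments=[{"twist": [0, 0, 0], "delta_pos": [0, 0, 3], "claw": 1}, {"twist": [0, 0, 0], "delta_pos": [0, 0, 1.5], "claw": 1}, {"twist": [0, 0, 0], "delta_pos": [0, 0, 0], "claw": 1}, {"twist": [0, 0, 0], "delta_pos": [0, 0, 0], "claw": 1}])

```text
clock: 30.4
ee_pos: [0.4524, 0.1764, -0.0039]
ee_rot: [[-0.121, 0.993, 0.0], [0.993, 0.121, -0.0], [-0.0, 0.0, -1.0]]
ft_force: [-0.2, -0.1, 0.7]
width: 0.101
gripper_force: 39.1
```

Call:
send_rows(increments=[{"twist": [0, 0, 0], "delta_pos": [0, 0, 0], "claw": 0.5}, {"twist": [0, 0, 0], "delta_pos": [0, 0, 0], "claw": 0.4}, {"twist": [0, 0, 0], "delta_pos": [0, 0, 0], "claw": 0.4}, {"twist": [0, 0, 0], "delta_pos": [0, 0, -15], "claw": 0.4}, {"twist": [0, 0, 0], "delta_pos": [0, 0, -40], "claw": 0.4}, {"twist": [0, 0, 0], "delta_pos": [0, 0, -45], "claw": 0.4}, {"twist": [0, 0, 0], "delta_pos": [0, -45, -10], "claw": 0.4}, {"twist": [0, 0, 0], "delta_pos": [0, -45, 0], "claw": 0.4}, {"twist": [0, 0, 0], "delta_pos": [0, 0, 0], "claw": 0.4}, {"twist": [0, 0, 0], "delta_pos": [0, 0, 0], "claw": 0.4}])

```text
clock: 31.4
ee_pos: [0.3626, 0.1654, 0.106]
ee_rot: [[-0.121, 0.993, 0.001], [0.993, 0.121, 0.0], [0.0, 0.001, -1.0]]
ft_force: [1.4, -0.3, -0.1]
width: 0.297
gripper_force: 0.0
```

```bash
python3 - <<'E'
from h import *
to(None); c=shot("wrist"); cv2.imwrite("pics/w9.png",c["frame"]); blobs(c,.023,.05,xr=(.3,.65),yr=(.0,.36))
P=cloud(c); hsv=cv2.cvtColor(c["frame"],cv2.COLOR_BGR2HSV)
m=(hsv[...,0]>3)&(hsv[...,0]<22)&(hsv[...,1]>90)&(P[...,2]>.015)&(P[...,0]>.4); print(np.median(P[m],0).round(4),np.percentile(P[m][:,2],95),m.sum(),cv2.minAreaRect((P[m][:,:2]*1000).astype(np.float32)))
for n in("scene","side"): print(n); blobs(shot(n),.009,.05,60,(.4,.65),(-.15,.36))
E
```

```text
t 31.4 at [0.3626 0.1654 0.106 ] yaw 0.1217 z [ 0.001  0.    -1.   ] w 0.297
[503.  79.] 992 top circle [0.5237 0.2686] 0.0175 z 0.0362 rect [523.7 268.2] [15.2 45.5] 19.3
[413. 135.] 115 top circle [0.4702 0.2236] 0.0027 z 0.0357 rect [468.7 223.8] [8.  4.9] 8.3
[373. 189.] 663 top circle [0.4511 0.1785] 0.0246 z 0.0282 rect [451.8 178.6] [ 8.6 49. ] 6.2
[498. 197.] 707 top circle [0.5484 0.1869] 0.0193 z 0.0405 rect [546.1 185.6] [23.5 37.9] 31.5
[398. 247.] 98 top circle [0.4818 0.1342] 0.0024 z 0.0356 rect [479.6 135.2] [8.  4.9] 3.3
[342. 247.] 64 top circle [0.434  0.1292] 0.0026 z 0.0357 rect [434.9 130. ] [6.8 4.2] 7.4
[365. 267.] 323 top circle [0.4594 0.1129] 0.0148 z 0.0266 rect [460.1 113.1] [10.8 29.3] 12.0
[483. 293.] 2995 top circle [0.5623 0.1029] 0.0264 z 0.0362 rect [558.8 101.7] [44.9 51.5] 20.2
[0.451  0.1798 0.0273] 0.028583087169502273 559 ((451.4804382324219, 178.8907470703125), (7.355392932891846, 47.7022705078125), 6.701258659362793)
scene
[187. 174.] 347 top circle [0.5386 0.2717] 0.0268 z 0.0356 rect [515.2 295.4] [ 79.2 141.5] 43.6
[210. 181.] 238 top circle [0.5545 0.189 ] 0.0225 z 0.039 rect [568.4 203.5] [107.1  54.3] 43.6
[185. 194.] 179 top circle [0.4569 0.1629] 0.0642 z 0.0287 rect [451.9 174.8] [ 52.8 152.9] 6.1
[232. 191.] 363 top circle [0.5631 0.1011] 0.0268 z 0.0362 rect [571.  107.8] [102.4  72.9] 29.3
[282. 196.] 89 top circle [ 0.6462 -0.0165] 0.0195 z 0.0281 rect [643.  -16.7] [14.4 38.9] 2.4
[264. 209.] 221 top circle [ 0.558  -0.0344] 0.0346 z 0.0222 rect [556.2 -35. ] [65.8 63.4] 44.3
side
[243. 158.] 644 top circle [0.5526 0.187 ] 0.1137 z 0.0358 rect [555.  196.3] [ 82.4 266.1] 7.0
[213. 162.] 119 top circle [0.456  0.1616] 0.066 z 0.0294 rect [452.2 171.3] [ 52.3 151.6] 5.6
[262. 187.] 174 top circle [ 0.557  -0.0366] 0.0343 z 0.0218 rect [550.8 -24.3] [66.4 85.3] 31.2
```

View pics/w9.png

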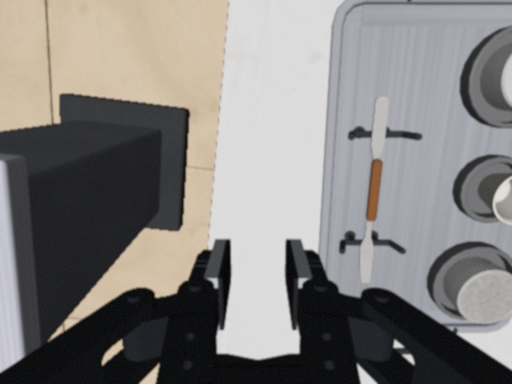

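The last view shows the spatula on both bars between the horns, spanning (382,98) to (366,282). Both tins and the crucible are seated. Handing in.

```bash
python3 -c "
from plant import manip
print(manip.job_done())"
```

```text
the job is handed in; nothing more can be done
None
```

The tray is made up and handed in at about 31 s: both tins, the crucible and the spatula measured in place, and I touched neither dish nor forceps (dish re-measured in place, forceps not); the real fingertips sat about 40 mm behind the stated TCP offset, so my first grasp on tin_1 closed on air and I used the measured offset after that.

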